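# Load the mould warmer and shut its tray

### The job

Raise the blue hood of the mould warmer, swing the prop rod up and lower the hood so that the rod's tip sits in the yellow socket and holds the hood open on its own. Then move all the iron moulds that are in the pulled-out tray into the warmer's chamber, standing upright on its floor, and only after that press the red lever down to unlatch the empty tray and push the tray fully home; the hood stays propped, and the paddle and jar are left alone.

Things in the scene. Friction and masses are not known exactly. Their poses are not given: they have to be found in the camera images.
- warmer: Mould warmer: fixed grey steel box, 250 (x) x 280 (y) x 82 mm high, front facing its own -x. Origin: centre of its underside; x points away from the front, z up. In its front part an open-topped chamber, in its rear part the solid heater housing. The blue hood, hinged at the back, covers both when shut.
- chamber (a point): Centre of the chamber's floor (firebrick, 22 mm above the table). Axes as the warmer's. The chamber is 104 mm (x) x 260 mm (y) inside, its walls rise 60 mm above the floor.
- hood (a joint): Angle of the blue hood, rad: 0 shut (flat), grows as it is raised, stop at 1.44. Hinge friction lets it stay where it is left above about 1.32; below about 1.25 it sinks slowly shut by its own weight unless propped. Raise it to about 1.38 before swinging the rod up. Propped, with the rod in the socket, it stands at about 1.13. About 5 N at the handle lifts it.
- hood_hinge (a point): Middle of the hood's hinge axis, which runs along the warmer's y, 108 mm behind the warmer's origin and 85 mm above the table. The hood, 0.85 kg, is a flat panel 233 mm from hinge to front edge, 280 mm wide, 8 mm thick (with a shallow raised top).
- hood_handle (a point): Middle of the hood's handle: a round black bar 10 mm thick, 110 mm long, along the warmer's y, 35 mm out from the hood's front edge in the plane of the hood (268 mm from the hinge axis). It can turn between the fingers.
- rod (a joint): Angle of the prop rod, rad: 0 lying level along the warmer's right side (its -y side), tip to the rear (+x); grows as the tip swings up, stop at 0.92. Its place under the propped hood is 0.89. Its stiff pivot keeps it where it is left (about 1 N at the tip moves it). The rod neither touches nor blocks the hood other than by its tip in the socket.
- rod_pivot (a point): The rod's pivot, 35 mm off the warmer's right side (rod centre line), 55 mm above the table; its axis runs along the warmer's y.
- rod_grip (a point): Middle of the rod's orange sleeve, 16 mm thick, 50 mm long, 110 mm along the rod from the pivot. About 27 mm free beside it towards the warmer.
- rod_tip (a point): Centre of the steel ball, 16 mm across, at the rod's end, 225 mm from the pivot.
- socket (a point): Seat of the yellow V-shaped socket carried on the hood's right side (-y), 160 mm from the hinge axis: where the ball's centre is when seated. The V opens to the underside of the hood and gathers a ball that is up to 15 mm off; the hood comes down on the ball and the V centres it.
- cabinet: Green steel tray cabinet, fixed, 340 mm wide (y), 150 mm deep (x), 105 mm high, its front face 18 mm behind (x) its origin; origin on the table under its front, x pointing away from the front, z up.
- cabinet_face (a point): Middle of the cabinet's front face, 50 mm above the table.
- tray (a joint): Slide of the tray, m: 0 fully home, 0.140 pulled fully out (towards the cabinet's -x). Starts out and latched: it cannot go in until the red lever is down. About 3 N then moves it.
- tray_floor (a point): Centre of the tray's floor, 30 mm above the table; the tray is 114 mm (x) x 254 mm (y) inside, side and back walls 16 mm above its floor, green front board 55 mm above its floor. Moves with the tray.
- tray_front (a point): Middle of the upper edge of the tray's front board (300 mm wide, 85 mm above the table), on its outer face; pushing that face along the cabinet's +x drives the tray home.
- lever (a joint): Angle of the red release lever, rad: 0 up (latched), 0.40 fully down; the tray is free from about 0.25. It stays where it is pressed; about 4 N at the pad.
- lever_pad (a point): Top of the pad at the free end of the red lever, where it is pressed: pad 26 mm wide (y), 20 mm (x), about 88 mm above the table when up; it sinks by about 21 mm. The lever is beside the tray, on the cabinet's right (-y), pivot 55 mm behind the pad. A steel catch (to 97 mm above the table) stands between pad and tray wall.
- mould1: Cast-iron press mould with red lifting rib, 0.5 kg, may be absent. Base 66 (x) x 46 (y) x 22 mm high; on it a rib 56 (x) x 16 (y) mm, from 22 to 56 mm above the underside. Origin: centre of its underside, z up. Grip it across the rib (along its y).
- mould2: Cast-iron press mould with yellow lifting rib, 0.5 kg, may be absent. Base 66 (x) x 46 (y) x 22 mm high; on it a rib 56 (x) x 16 (y) mm, from 22 to 56 mm above the underside. Origin: centre of its underside, z up. Grip it across the rib (along its y).
- mould3: Cast-iron press mould with white lifting rib, 0.5 kg, may be absent. Base 66 (x) x 46 (y) x 22 mm high; on it a rib 56 (x) x 16 (y) mm, from 22 to 56 mm above the underside. Origin: centre of its underside, z up. Grip it across the rib (along its y).
- mould4: Cast-iron press mould with blue lifting rib, 0.5 kg, may be absent. Base 66 (x) x 46 (y) x 22 mm high; on it a rib 56 (x) x 16 (y) mm, from 22 to 56 mm above the underside. Origin: centre of its underside, z up. Grip it across the rib (along its y).
- paddle: Bystander: graphite paddle with wooden handle, 240 mm long, lying on the table near the robot; origin near its middle. Leave it.
- jar: Bystander: jar 64 mm across, 90 mm high, between the two machines at the back; origin centre of underside. Leave it.
There are look-alikes about, which are no part of the job. Leave any orange or purple look-alike of the mould3 alone.

How it is judged:
On the way, in this order (a step that is already met when the one before it is completed fails the run):
1. the hood is propped: rod tip seated in the socket, hood at rest on it, let go (distance between rod_tip and socket below 0.012 m and value of joint hood between 1.06 and 1.2 rad and velocity of joint hood between -0.05 and 0.05 rad/s and contact force between the fingers and hood below 0.5 N and contact force between the fingers and rod below 0.5 N), for 0.4 s.
2. every mould that is there stands upright on the chamber floor, let go, the hood still propped (x of mould1 in the frame of chamber between -0.045 and 0.045 m and y of mould1 in the frame of chamber between -0.12 and 0.12 m and z of mould1 in the frame of chamber between -0.006 and 0.01 m and angle between each of mould1, mould2, mould3, mould4's own z axis and vertical below 0.12 rad and linear speed of each of mould1, mould2, mould3, mould4 below 0.05 m/s and contact force between each of mould1, mould2, mould3, mould4 and the fingers below 0.3 N and x of mould2 in the frame of chamber between -0.045 and 0.045 m and y of mould2 in the frame of chamber between -0.12 and 0.12 m and z of mould2 in the frame of chamber between -0.006 and 0.01 m and x of mould3 in the frame of chamber between -0.045 and 0.045 m and y of mould3 in the frame of chamber between -0.12 and 0.12 m and z of mould3 in the frame of chamber between -0.006 and 0.01 m and x of mould4 in the frame of chamber between -0.045 and 0.045 m and y of mould4 in the frame of chamber between -0.12 and 0.12 m and z of mould4 in the frame of chamber between -0.006 and 0.01 m and distance between rod_tip and socket below 0.012 m and value of joint hood between 1.06 and 1.2 rad), for 0.3 s.
3. the red lever is pressed down while the tray is still out (value of joint lever above 0.25 rad and value of joint tray above 0.125 m), for 0.1 s.
At the end, for the whole second after the job is handed in: The hood rests propped at about 65 degrees with the rod's tip within 12 mm of its seat in the socket; every mould that is there stands upright (within 7 degrees) on the chamber floor (within 10 mm of it) and at rest; the lever is down and the tray is home to within 6 mm (all of step 2 and velocity of joint hood between -0.05 and 0.05 rad/s and contact force between the fingers and hood below 0.5 N and contact force between the fingers and rod below 0.5 N and value of joint tray below 0.006 m and value of joint lever above 0.2 rad); the robot touches nothing.
It fails at once if the paddle is moved more than 30 mm (distance of paddle from where it was at the start of the episode above 0.03 m).
It fails at once if the jar is moved more than 30 mm (distance of jar from where it was at the start of the episode above 0.03 m).
Of mould1, mould2, mould3, mould4 only 2 to 4 are there at a start; the rules pass over those that are not, and their reading is None.
At some moment in a run one of mould1, mould2, mould3, mould4 may be knocked a few centimetres aside while the robot is not near it.
It also fails if it takes over 210 s, if anything falls off the work surface, if the arm or the gripper's body presses on something with over 40 N, if the wrist force passes 120 N, or if a joint passes its speed limit or range.

### The arm

A 6-joint arm with a two-finger parallel gripper is mounted at the origin on the work surface. World frame = base frame: x ahead of the robot, y to its left, z up, the work surface at z = 0. Lengths are in m, angles in rad, forces in N, time in s.
With the tool pointing down it reaches from about 0.325 to 0.775 m from the base axis. Payload 5.5 kg.
Tool frame: the origin (TCP) lies on the mounting face of the last link; the fingertips stand 182 mm ahead of it and the grasp point (between the pads) lies 163 mm ahead of it; z points along the fingers, y is the line along which they close (so a half turn about z gives the same grasp; the last joint's range is limited). The gripper opens to 88 mm and grips with 3 to 60 N. Pads are 20 mm wide; open, the fingers measure 115 mm over their backs; the gripper's body (75 mm by 178 mm) begins 61 mm behind the grasp point.
Start: joints at [-1.21, 0.091, 1.231, -0, 1.82, -0.057], TCP at [0.243, -0.548, 0.405] pointing down, gripper open.
Joint ranges: [-2.87, 2.87], [-0.86, 2.18], [0.17, 2.46], [-1.51, 4.65], [0.06, 2.69], [-2.65, 2.65]. Speed limits (rad/s): [2.57, 2.57, 3.01, 3.14, 3.14, 3.14].

### API

Orientations are given as a unit quaternion [w, x, y, z].
In Python, from bench import bot gives the robot as it stands.
- The arm moves only by the tool servo_tool, never from a script. Its argument "plan" is a list of rows, each a list of 4 numbers: the shift along the tool's x, y, z in cm, then the turn about the tool's z in rad. In form: [[x, y, z, roll], ...]. A call has 1 to 5 rows; each row shifts and turns the commanded pose from where the row before left it, along the tool's axes as they then stand; what a row does not reach is not made up. A row lasts 1/12 s, in which the tool goes at most 41.7 mm and 7.16 degrees, less where a joint would pass 70% of its speed; a pose out of reach is approached as far as the arm can. A call with a gripper value outside its range is refused whole. "grip" is the gripper's target within -1 to 1 (fully open at 1, half-way at 0, shut at -1), set as the call begins (left out, the last holds). The fingers move at their own pace and stop on an object; "squeeze" is the grip in N (left out, the last holds). Time passes only in rows, so rows that do not move let the fingers close. It gives the time, the measured TCP pose, the force, the opening and the grip force at its end, in the units of the state.
- bot.observe(): the state, without advancing time (a new reading comes with each control period).
- bot.get_image(name): name is "scene" or "top" or "wrist"; returns a dict with "img" (480x640x3 uint8, red, green, blue), "range_z" (480x640 float32, m along the optical axis (not along the pixel's ray), 0 where there is no reading), "fx", "fy", "cx", "cy" (pixels), "D" ([k1, k2, p1, p2, k3] as OpenCV has them; the pictures are not rectified), "R" (3x3) and "t" (3): a world point X has camera coordinates R X + t. Camera axes: x right, y down, z forward; pixel columns grow to the right and rows downward; lengths in m; the calibration is good to about 2 mm. A picture is of the moment at which its call begins.
- bot.sign_off(): hands the job in; it is judged then, once.
Trained networks look in a picture, given as the dict that the camera call returned (one of the last four; its "shot" number tells which), for a name from the list of things; names that differ only in an ending like _2 or _b are one class to them, and where a whole thing is asked for, a point or a joint stands for the part that bears it (a point fixed in the world has none). Each returns a list of dicts, best first, with "confidence" (0 to 1); they miss things now and then, are a little off and sometimes report something else, mostly with a low value. They report only what shows in the picture. A call takes as long as a camera call. They do not tell look-alikes from the thing itself.
- bot.search_frame(query, picture): "extent" ([left, top, right, bottom] in pixels, round what is visible of it).
The state is a dict: "t": time; "joints": joint angles; "qvel": joint speeds; "joint_torque": joint torques, N m; "tool_pos": TCP position; "tcp_rot": TCP orientation; "ft_force": force on the tool from outside, world axes, zero at the start; "torque": the same for the moment, N m; "width": opening from 0.0 (shut) to 1.0 (fully open); "grasp_force": force on a finger pad.
Only numpy, scipy, OpenCV 4.12 (cv2) and the standard library are available. Lean on these libraries where they do the work, as an engineer would, in place of code of your own. Each camera call takes 0.05 s, during which the arm holds its last target. There are 200 camera calls.

## Working session

There is one attempt and no reset: what is moved stays moved. The work goes in short steps, Python scripts to look and compute and a tool call to move; the robot and the scene stay as the last step left them, time stands still between calls to the robot, and variables do not carry over. Pictures are saved under pics/ and viewed, at most 14 in all, crops included, and the job is handed in when it is done.

Besides the shell and the picture viewer there is one more tool, called after "Request:" by a JSON object that holds its "fn" and its "kwargs". servo_tool: Moves the arm, as the interface text tells. Its arguments: {"type":"object","properties":{"plan":{"type":"array"},"grip":{"type":"number"},"squeeze":{"type":"number"}},"required":["plan"]}

```bash
mkdir -p pics; ls
cat > h.py <<'E'
import numpy as np, cv2
from bench import bot
def pix2w(p,u,v,z=None):
    K=np.array([[p['fx'],0,p['cx']],[0,p['fy'],p['cy']],[0,0,1]])
    q=cv2.undistortPoints(np.array([[[u,v]]],float),K,np.array(p['D'],float))[0,0]
    R=np.array(p['R']);t=np.array(p['t'])
    if z is None:
        d=p['range_z'][int(round(v)),int(round(u))]
        return R.T@(np.array([q[0]*d,q[1]*d,d])-t)
    C=-R.T@t; r=R.T@np.array([q[0],q[1],1]); return C+r*(z-C[2])/r[2]
def w2pix(p,X):
    K=np.array([[p['fx'],0,p['cx']],[0,p['fy'],p['cy']],[0,0,1]])
    return cv2.projectPoints(np.array([X],float).reshape(-1,1,3),cv2.Rodrigues(np.array(p['R']))[0],np.array(p['t'],float),K,np.array(p['D'],float))[0].reshape(-1,2)
def cloud(p):
    K=np.array([[p['fx'],0,p['cx']],[0,p['fy'],p['cy']],[0,0,1]])
    v,u=np.mgrid[0:480,0:640]
    q=cv2.undistortPoints(np.stack([u,v],-1).reshape(-1,1,2).astype(float),K,np.array(p['D'],float)).reshape(480,640,2)
    d=p['range_z'][...,None]
    return (np.concatenate([q*d,d],-1)-np.array(p['t']))@np.array(p['R'])
def save(p,name,crop=None,scale=1):
    im=p['img'][...,::-1]
    if crop: im=im[crop[1]:crop[3],crop[0]:crop[2]]
    cv2.imwrite('pics/'+name,cv2.resize(im,None,fx=scale,fy=scale))
E
python3 - <<'E'
from h import *
import pickle
np.set_printoptions(precision=4,suppress=True)
o=bot.observe();print({k:np.round(v,3) for k,v in o.items()})
for n in ['top','scene']:
    p=bot.get_image(n);save(p,n+'0.png');pickle.dump(p,open(n+'0.pkl','wb'))
    print(n,-np.array(p['R']).T@p['t'])
    for q in ['warmer','hood','hood_handle','rod','rod_grip','rod_tip','socket','cabinet','tray','lever','lever_pad','mould1','mould2','mould3','mould4','paddle','jar']:
        try:
            for r in bot.search_frame(q,p)[:2]: print(q,np.round(r['extent']),round(r['confidence'],2))
        except Exception as e: print(q,e)
E
```

```text
pics
{'t': np.float64(0.0), 'joints': array([-1.21 ,  0.092,  1.232, -0.   ,  1.82 , -0.057]), 'qvel': array([ 0.001, -0.   ,  0.   , -0.   ,  0.   , -0.   ]), 'joint_torque': array([  0.002, -44.646, -40.644,   0.07 ,   0.029,  -0.   ]), 'tool_pos': array([ 0.243, -0.548,  0.404]), 'tcp_rot': array([-0.001,  0.978,  0.207, -0.   ]), 'ft_force': array([ 0.1  , -0.071, -0.811]), 'torque': array([0.019, 0.001, 0.014]), 'grasp_force': np.float64(0.0), 'width': np.float64(1.0)}
top [ 0.4151 -0.0465  1.1406]
warmer [146. 178. 288. 312.] 0.77
hood [144. 189. 291. 313.] 0.8
hood_handle [146. 191. 289. 311.] 0.78
rod [275. 180. 286. 273.] 0.94
rod_grip [274. 180. 285. 273.] 0.87
rod_tip [275. 178. 289. 271.] 0.69
rod_tip [463. 232. 483. 263.] 0.22
socket [144. 189. 289. 312.] 0.81
cabinet [324. 163. 480. 294.] 0.68
cabinet [144. 189. 289. 314.] 0.4
tray [338. 239. 469. 291.] 0.84
tray [420. 254. 448. 277.] 0.31
lever [463. 232. 481. 261.] 0.7
lever [146. 177. 292. 313.] 0.34
lever_pad [463. 234. 487. 266.] 0.73
lever_pad [142. 178. 291. 312.] 0.22
mould1 [429. 349. 455. 382.] 0.85
mould1 [37
[... 536 characters left out ...]
9. 345. 339.] 0.69
rod_grip [284. 279. 360. 340.] 0.92
rod_tip [302. 272. 484. 440.] 0.74
rod_tip [278. 292. 344. 337.] 0.64
socket [302. 272. 480. 445.] 0.92
cabinet [162. 143. 349. 313.] 0.61
cabinet [282. 277. 362. 338.] 0.61
tray [234. 144. 344. 258.] 0.75
lever [217. 144. 247. 165.] 0.84
lever_pad [216. 145. 250. 164.] 0.79
mould1 [330. 129. 352. 153.] 0.97
mould1 [275. 195. 308. 227.] 0.91
mould2 [330. 129. 352. 153.] 0.97
mould2 [275. 195. 308. 227.] 0.91
mould3 [330. 129. 352. 153.] 0.97
mould3 [275. 195. 308. 227.] 0.91
mould4 [330. 129. 352. 153.] 0.97
mould4 [275. 195. 308. 227.] 0.91
paddle [321. 221. 419. 298.] 0.9
paddle [300. 272. 480. 441.] 0.73
jar [221. 320. 252. 361.] 0.57
```

Run:
```python
from h import *
import pickle
p=pickle.load(open('top0.pkl','rb'));save(p,'top0c.png',(130,120,500,400),2.1)
```

```text
(no output)
```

View pics/top0c.png

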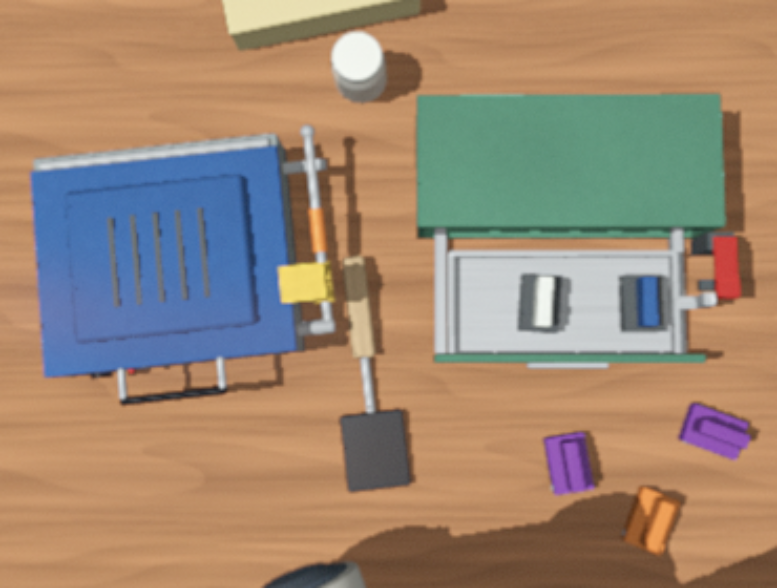

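View pics/scene0.png

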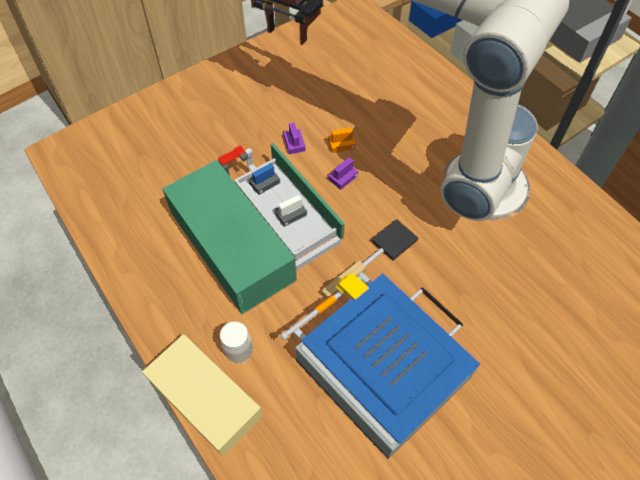

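The top crop shows the white mould (full-frame 388,264) and the blue mould (437,264) in the tray. The look-alikes, purple at (403,340) and (471,325) and orange at (440,367), lie on the table, so I leave them. The hood is at left with its handle at about (212,307), the rod sleeve is at (281,230), and the lever pad at about (475,247).

Run:
```python
from h import *
import pickle
np.set_printoptions(precision=4,suppress=True)
p=pickle.load(open('top0.pkl','rb'));C=cloud(p);hsv=cv2.cvtColor(p['img'],cv2.COLOR_RGB2HSV)
u,v=np.meshgrid(range(640),range(480))
def m(h0,h1,s,vv,box):
    H,S,V=[hsv[...,i] for i in range(3)]
    return (H>=h0)&(H<=h1)&(S>=s)&(V>=vv)&(u>=box[0])&(u<=box[2])&(v>=box[1])&(v<=box[3])
def rep(n,k):
    P=C[k];P=P[P[:,2]>0.01] 
    r=cv2.minAreaRect(P[:,:2].astype(np.float32)); print(n,len(P),'c',np.array(r[0]),'size',np.array(r[1]),'ang',r[2],'z',np.percentile(P[:,2],[5,50,95]),'mean',P.mean(0)); return P
P=rep('hood',m(100,125,100,60,(130,170,300,320)))
rep('sleeve',m(5,20,170,150,(265,200,292,260)))
rep('yellow',m(22,32,150,150,(255,230,295,270)))
rep('cab',m(65,90,60,40,(320,155,485,228)))
rep('board',m(65,90,60,30,(325,284,475,300)))
rep('lever',m(0,8,150,100,(455,220,495,270)))
rep('blue',m(100,125,100,60,(420,245,460,285)))
w=(hsv[...,1]<40)&(hsv[...,2]>190)&(u>370)&(u<400)&(v>245)&(v<282)&(C[...,2]>.07); rep('white',w)
k=(C[...,2]>.045)&(C[...,2]<.12)&(v>295)&(v<315)&(u>180)&(u<245); rep('handlearea',k)
for q in [(188,310.5),(212,308.5),(236,306),(276,182),(286,274),(281,230),(388,264)]: print(q,pix2w(p,*q))
```

```text
hood 10868 c [0.5339 0.1655] size [0.2475 0.4183] ang 1.335420846939087 z [0.0911 0.1013 0.1081] mean [0.5297 0.2252 0.1037]
sleeve 32 c [0.5668 0.0564] size [0.0442 0.0153] ang 5.803605556488037 z [0.0643 0.0696 0.0742] mean [0.5668 0.0513 0.0693]
yellow 39 c [0.5073 0.0496] size [0.0433 0.0197] ang 6.218966007232666 z [0.0844 0.0966 0.1035] mean [0.5037 0.0446 0.0947]
cab 9140 c [ 0.5626 -0.2221] size [0.3494 0.2972] ang 89.6391372680664 z [0.1023 0.1057 0.109 ] mean [ 0.6346 -0.2276  0.109 ]
board 385 c [ 0.4192 -0.2249] size [0.2974 0.0047] ang 89.49066925048828 z [0.0824 0.0859 0.0891] mean [ 0.4191 -0.2251  0.0858]
lever 344 c [ 0.517  -0.4026] size [0.0684 0.0279] ang 0.2518133819103241 z [0.0827 0.0863 0.0908] mean [ 0.5169 -0.4023  0.0864]
blue 241 c [ 0.4634 -0.1896] size [0.0558 0.297 ] ang 8.011987686157227 z [0.0529 0.0852 0.0898] mean [ 0.4809 -0.3141  0.0844]
white 162 c [ 0.4441 -0.1379] size [0.0481 0.1858] ang 32.106815338134766 z [0.0828 0.0866 0.0898] mean [ 0.4809 -0.1952  0.1061]
handlearea 311 c [0.3913 0.2262] size [0.1422 0.0369] ang 89.36223602294922 z [0.0769 0.0933 0.0969] mean [0.3874 0.2212 0.0915]
(188, 310.5) [0.377  0.268  0.0949]
(212, 308.5) [0.381  0.2122 0.0973]
(236, 306) [0.3861 0.1571 0.0969]
(276, 182) [0.681 0.067 0.079]
(286, 274) [0.4598 0.0444 0.0655]
(281, 230) [0.5652 0.0557 0.0716]
(388, 264) [ 0.4799 -0.1963  0.0881]
```

Request:
{"fn": "servo_tool", "kwargs": {"plan": [[0,0,0,-0.124],[0,0,0,-0.124],[0,0,0,-0.124],[0,0,0,-0.124],[0,0,0,-0.124]], "grip": -0.36, "squeeze": 20}}

```text
t: 2.22
tool_pos: [0.2434, -0.5484, 0.4047]
tcp_rot: [0.0, 0.867, 0.499, -0.0]
ft_force: [0.4, 0.3, -0.7]
width: 0.661
grasp_force: 0.0
```

Request:
{"fn": "servo_tool", "kwargs": {"plan": [[0,0,0,-0.124],[0,0,0,-0.124],[0,0,0,-0.124],[0,0,0,-0.124],[0,0,0,-0.124]]}}

```text
t: 2.63
tool_pos: [0.2434, -0.5484, 0.4046]
tcp_rot: [-0.0, 0.673, 0.739, 0.0]
ft_force: [0.3, 0.2, -0.8]
width: 0.324
grasp_force: 0.0
```

```bash
cat >> h.py <<'E'
def go(x,y,z,phi=None):
    "remaining move: tool-axis shift in cm at present orientation, and roll"
    o=bot.observe();q=o['tcp_rot'];a=2*np.arctan2(q[2],q[1]);P=np.array(o['tool_pos'])
    d=(np.array([x,y,z])-P)*100;c,s=np.cos(a),np.sin(a)
    r=0 if phi is None else (a-phi+np.pi/2)%np.pi-np.pi/2
    print('t',round(float(o['t']),2),'tcp',np.round(P,4),'phi',round(a,3),'w',round(float(o['width']),3),'F',np.round(o['ft_force'],1),'shift cm',np.round([c*d[0]+s*d[1],s*d[0]-c*d[1],-d[2]],2),'roll',round(r,3))
E
python3 - <<'E'
from h import *
import pickle
np.set_printoptions(precision=4,suppress=True)
go(.381,.2125,.253,1.656)
p=pickle.load(open('top0.pkl','rb'));C=cloud(p);hsv=cv2.cvtColor(p['img'],cv2.COLOR_RGB2HSV)
H,S=hsv[...,0],hsv[...,1]
def rep(n,k):
    P=C[k];r=cv2.minAreaRect(P[:,:2].astype(np.float32));print(n,len(P),*[np.round(i,4) for i in r],np.median(P,0));return r
X,Y,Z=C[...,0],C[...,1],C[...,2]
b=(H>100)&(H<125)&(S>100)
r=rep('hood',b&(Z>.085)&(Z<.12)&(Y>.05)&(Y<.4)); print(cv2.boxPoints(r))
rep('blue rib',b&(Z>.078)&(Z<.1)&(Y<-.25)&(Y>-.37)&(X>.43)&(X<.53))
rep('white rib',(S<40)&(hsv[...,2]>150)&(Z>.078)&(Z<.1)&(Y<-.15)&(Y>-.24)&(X>.43)&(X<.53))
for n,c in (('blue',-.31),('white',-.197)): rep(n+' base',(hsv[...,2]<110)&(Z>.045)&(Z<.078)&(abs(Y-c)<.045)&(X>.435)&(X<.53))
E
```

```text
t 2.63 tcp [ 0.2434 -0.5484  0.4046] phi 1.664 w 0.324 F [ 0.3  0.2 -0.8] shift cm [74.48 20.77 15.16] roll 0.008
hood 10782 [0.5322 0.2278] [0.2317 0.2789] 5.7436 [0.5299 0.2253 0.1013]
[[0.403  0.355 ]
 [0.4309 0.0775]
 [0.6614 0.1007]
 [0.6335 0.3782]]
blue rib 174 [ 0.4804 -0.3148] [0.0536 0.0162] 0.721 [ 0.481  -0.3137  0.0866]
white rib 168 [ 0.4816 -0.1982] [0.0165 0.0545] 86.6612 [ 0.4823 -0.1976  0.0865]
blue base 271 [ 0.481  -0.3155] [0.0465 0.0584] 89.7686 [ 0.4805 -0.3052  0.0531]
white base 207 [ 0.4821 -0.1988] [0.0446 0.0618] 84.5215 [ 0.48   -0.1873  0.0529]
```

Request:
{"fn": "servo_tool", "kwargs": {"plan": [[3.7,1.04,0,0],[3.7,1.04,0,0],[3.7,1.04,0,0],[3.7,1.04,0,0],[3.7,1.04,0,0]]}}

```text
t: 3.05
tool_pos: [0.2791, -0.3579, 0.4045]
tcp_rot: [0.0, 0.676, 0.737, 0.0]
ft_force: [0.6, 0.2, -0.5]
width: 0.32
grasp_force: 0.0
```

Request:
{"fn": "servo_tool", "kwargs": {"plan": [[3.7,1.04,0,0],[3.7,1.04,0,0],[3.7,1.04,0,0],[3.7,1.04,0,0],[3.7,1.04,0,0]]}}

```text
t: 3.47
tool_pos: [0.3145, -0.169, 0.4048]
tcp_rot: [0.001, 0.676, 0.737, 0.0]
ft_force: [0.1, -0.0, 0.4]
width: 0.32
grasp_force: 0.0
```

Request:
{"fn": "servo_tool", "kwargs": {"plan": [[3.7,1.04,0,0],[3.7,1.04,0,0],[3.7,1.04,0,0],[3.7,1.04,0,0],[3.7,1.04,0,0]]}}

```text
t: 3.88
tool_pos: [0.3501, 0.02, 0.4051]
tcp_rot: [0.001, 0.676, 0.737, 0.001]
ft_force: [1.4, -0.4, -0.5]
width: 0.32
grasp_force: 0.0
```

Request:
{"fn": "servo_tool", "kwargs": {"plan": [[3.7,1.04,0,0],[3.7,1.04,0,0],[3.7,1.04,0,0],[3.7,1.04,0,0],[0,0,0,0]]}}

```text
t: 4.3
tool_pos: [0.3791, 0.1741, 0.4037]
tcp_rot: [-0.001, 0.673, 0.74, 0.0]
ft_force: [0.6, 0.1, 0.4]
width: 0.322
grasp_force: 0.0
```

Run:
```python
from h import *
go(.381,.2127,.253,1.666)
p=bot.get_image('wrist');save(p,'w1.png')
```

```text
t 4.3 tcp [0.3791 0.1741 0.4037] phi 1.665 w 0.322 F [0.6 0.1 0.4] shift cm [ 3.82  0.55 15.07] roll -0.001
```

View pics/w1.png

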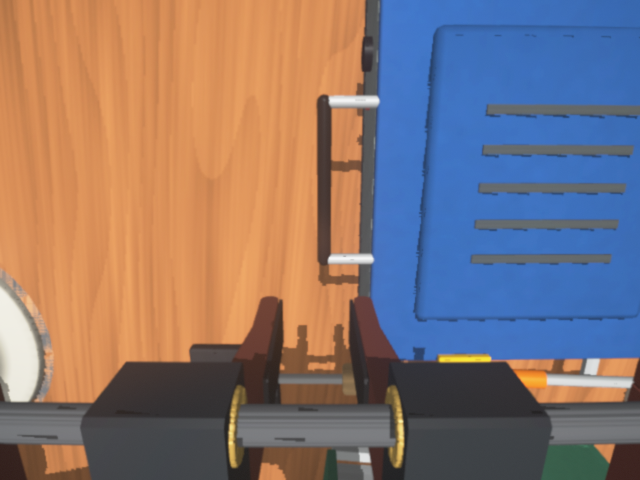

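The wrist view shows the black handle running vertically from (324,98) to (326,264), clear of the hood edge at column 368.

Run:
```python
from h import *
p=bot.get_image('wrist')
a=pix2w(p,324,98,.09);b=pix2w(p,325.5,264,.09);print(a,b,(a+b)/2, pix2w(p,325,180))
m=(a+b)/2;go(m[0],m[1],.250,1.666)
```

```text
[0.37465593 0.26798724 0.09      ] [0.38700686 0.15284521 0.09      ] [0.38083139 0.21041623 0.09      ] [0.38049046 0.21471605 0.09306618]
t 4.4 tcp [0.3791 0.1703 0.4043] phi 1.661 w 0.317 F [-0.1 -0.4 -0.4] shift cm [ 3.98  0.54 15.43] roll -0.005
```

Request:
{"fn": "servo_tool", "kwargs": {"plan": [[2.0,0.27,2,0],[2.0,0.27,2,0],[0,0,3,0],[0,0,3,0],[0,0,2,0]]}}

```text
t: 4.82
tool_pos: [0.3809, 0.2079, 0.2821]
tcp_rot: [-0.0, 0.676, 0.737, -0.001]
ft_force: [0.2, -1.1, -0.9]
width: 0.321
grasp_force: 0.0
```

Request:
{"fn": "servo_tool", "kwargs": {"plan": [[0,0,2,0],[0,0,1.4,0],[0,0,0,0]]}}

```text
t: 5.07
tool_pos: [0.3806, 0.2075, 0.2475]
tcp_rot: [-0.001, 0.677, 0.736, -0.002]
ft_force: [0.8, -0.6, -0.4]
width: 0.321
grasp_force: 0.0
```

Request:
{"fn": "servo_tool", "kwargs": {"plan": [[0,0,0,0],[0,0,0,0],[0,0,0,0],[0,0,0,0],[0,0,0,0]], "grip": -1, "squeeze": 20}}

```text
t: 5.48
tool_pos: [0.3811, 0.2092, 0.2523]
tcp_rot: [0.0, 0.676, 0.737, 0.0]
ft_force: [-4.5, -3.0, 6.6]
width: 0.102
grasp_force: 20.0
```

Run:
```python
from h import *
o=bot.observe();go(.381,.2127,.25,1.666);print(o['grasp_force'])
# arc
th=np.linspace(0,1.39,19);x=-26.8*np.cos(th);z=26.8*np.sin(th);print(np.round(np.c_[np.diff(x),-np.diff(z)],2).tolist())
```

```text
t 5.48 tcp [0.3811 0.2092 0.2523] phi 1.658 w 0.102 F [-4.5 -3.   6.6] shift cm [0.35 0.02 0.23] roll -0.008
20.008102655410767
[[0.08, -2.07], [0.24, -2.06], [0.4, -2.03], [0.55, -1.99], [0.7, -1.95], [0.85, -1.89], [1.0, -1.81], [1.13, -1.73], [1.26, -1.64], [1.39, -1.54], [1.5, -1.43], [1.61, -1.31], [1.7, -1.18], [1.79, -1.04], [1.86, -0.9], [1.93, -0.76], [1.98, -0.6], [2.02, -0.45]]
```

Handle gripped (width 9 mm). Raise along the arc.

Request:
{"fn": "servo_tool", "kwargs": {"plan": [[0,0.08,-2.07,0],[0,0.24,-2.06,0],[0,0.4,-2.03,0],[0,0.55,-1.99,0],[0,0.7,-1.95,0]]}}

```text
t: 5.9
tool_pos: [0.401, 0.2111, 0.3518]
tcp_rot: [0.0, 0.676, 0.737, -0.0]
ft_force: [5.0, 0.6, -9.2]
width: 0.107
grasp_force: 20.0
```

Request:
{"fn": "servo_tool", "kwargs": {"plan": [[0,0.85,-1.89,0],[0,1.0,-1.81,0],[0,1.13,-1.73,0],[0,1.26,-1.64,0],[0,1.39,-1.54,0]]}}

```text
t: 6.32
tool_pos: [0.4567, 0.2164, 0.4383]
tcp_rot: [-0.001, 0.675, 0.738, -0.001]
ft_force: [-3.7, 1.7, -4.3]
width: 0.108
grasp_force: 20.0
```

Run:
```python
from h import *
th=1.39/18*10
go(.648-.268*np.cos(th)*.9955,.239-.268*np.cos(th)*.095,.250+.268*np.sin(th),1.666)
```

```text
t 6.32 tcp [0.4567 0.2164 0.4383] phi 1.659 w 0.108 F [-3.7  1.7 -4.3] shift cm [0.44 0.06 0.13] roll -0.007
```

Request:
{"fn": "servo_tool", "kwargs": {"plan": [[0,1.5,-1.43,0],[0,1.61,-1.31,0],[0,1.7,-1.18,0],[0,1.79,-1.04,0],[0,1.86,-0.9,0]]}}

```text
t: 6.73
tool_pos: [0.5404, 0.2242, 0.499]
tcp_rot: [-0.001, 0.675, 0.738, 0.001]
ft_force: [-6.7, 4.0, 3.6]
width: 0.106
grasp_force: 20.0
```

Request:
{"fn": "servo_tool", "kwargs": {"plan": [[0,1.93,-0.76,0],[0,1.98,-0.6,0],[0,2.02,-0.45,0],[0,0,0,0],[0,0,0,0]]}}

```text
t: 7.15
tool_pos: [0.6008, 0.2289, 0.5163]
tcp_rot: [0.001, 0.675, 0.737, 0.002]
ft_force: [-0.3, 2.5, 4.0]
width: 0.108
grasp_force: 20.0
```

Run:
```python
from h import *
th=1.38
go(.648-.268*np.cos(th)*.9955,.239-.268*np.cos(th)*.095,.251+.268*np.sin(th),1.666)
```

```text
t 7.15 tcp [0.6008 0.2289 0.5163] phi 1.658 w 0.108 F [-0.3  2.5  4. ] shift cm [ 0.56 -0.3   0.22] roll -0.008
```

Request:
{"fn": "servo_tool", "kwargs": {"plan": [[0,0,0,0],[0,0,0,0],[0,0,0,0],[0,0,-2,0],[0,0,-3,0]], "grip": -0.36}}

```text
t: 7.57
tool_pos: [0.601, 0.2287, 0.5606]
tcp_rot: [-0.002, 0.676, 0.737, -0.004]
ft_force: [0.7, 0.1, 0.7]
width: 0.317
grasp_force: 0.0
```

Request:
{"fn": "servo_tool", "kwargs": {"plan": [[0,-1.5,-1,0],[0,-3,0,0],[0,-3,0,0],[-3,-3,0,0],[-3,-3,0,0]]}}

```text
t: 7.98
tool_pos: [0.4704, 0.1583, 0.5735]
tcp_rot: [-0.0, 0.675, 0.738, -0.0]
ft_force: [0.5, -0.7, 0.1]
width: 0.321
grasp_force: 0.0
```

Request:
{"fn": "servo_tool", "kwargs": {"plan": [[-3,0,2,0],[-3,0,2,0],[-3,0,2,0],[-1.8,0,2,0],[0,0,0,0]]}}

```text
t: 8.4
tool_pos: [0.4813, 0.0479, 0.4897]
tcp_rot: [-0.002, 0.677, 0.736, -0.003]
ft_force: [-0.6, 0.6, -1.1]
width: 0.322
grasp_force: 0.0
```

Request:
{"fn": "servo_tool", "kwargs": {"plan": [[0,0,0,0.12],[0,0,0,0.12],[0,0,0,0.12],[0,0,0,0.12],[0,0,0,0.12]]}}

```text
t: 8.82
tool_pos: [0.4809, 0.0514, 0.4954]
tcp_rot: [0.0, 0.865, 0.502, 0.0]
ft_force: [-0.5, 0.2, 0.3]
width: 0.322
grasp_force: 0.0
```

Request:
{"fn": "servo_tool", "kwargs": {"plan": [[0,0,0,0.12],[0,0,0,0.12],[0,0,0,0.12],[0,0,0,0.12],[0,0,0,0.12]]}}

```text
t: 9.23
tool_pos: [0.481, 0.0515, 0.4954]
tcp_rot: [-0.0, 0.975, 0.224, 0.001]
ft_force: [-0.1, -0.5, -0.1]
width: 0.318
grasp_force: 0.0
```

Request:
{"fn": "servo_tool", "kwargs": {"plan": [[0,0,0,0.12],[0,0,0,0.12],[0,0,0,0.12],[0,0,0,0],[0,0,0,0]]}}

```text
t: 9.65
tool_pos: [0.4811, 0.0512, 0.4951]
tcp_rot: [-0.0, 0.999, 0.051, 0.0]
ft_force: [0.9, -0.1, -0.6]
width: 0.319
grasp_force: 0.0
```

Run:
```python
from h import *
go(.5576,.0545,.221,.095)
p=bot.get_image('scene');save(p,'s2.png',(200,120,520,360),2.4)
```

```text
t 9.65 tcp [0.4811 0.0512 0.4951] phi 0.102 w 0.319 F [ 0.9 -0.1 -0.6] shift cm [ 7.65  0.46 27.41] roll 0.007
```

View pics/s2.png

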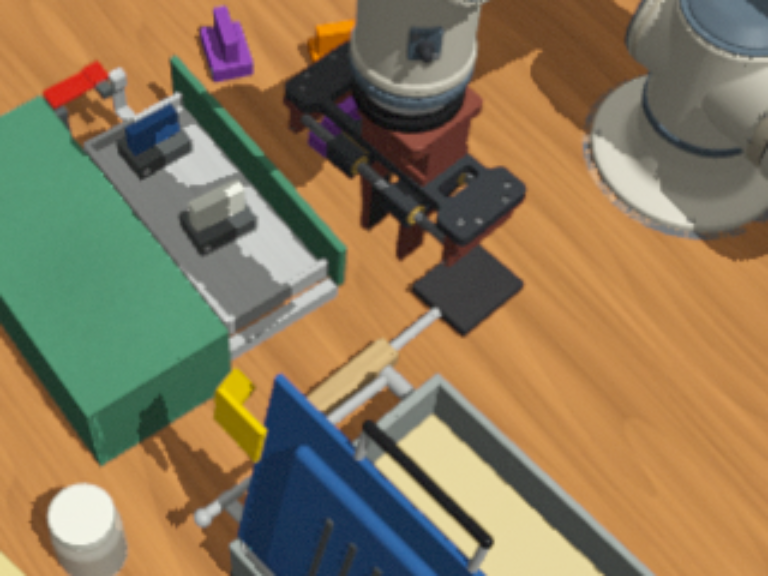

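The scene shows the hood standing open by itself, the rod lying level beside the warmer, and the paddle clear of the sleeve.

Request:
{"fn": "servo_tool", "kwargs": {"plan": [[1.5,0,3,0],[1.5,0,3,0],[1.5,0.2,3,0],[1.5,0.2,3,0],[1.6,0,3,0]]}}

```text
t: 10.12
tool_pos: [0.5577, 0.0541, 0.3434]
tcp_rot: [0.0, 0.999, 0.051, 0.0]
ft_force: [0.4, -0.2, 0.2]
width: 0.32
grasp_force: 0.0
```

Request:
{"fn": "servo_tool", "kwargs": {"plan": [[0,0,0,0],[0,0,0,0]]}}

```text
t: 10.28
tool_pos: [0.5572, 0.0542, 0.3425]
tcp_rot: [-0.0, 0.999, 0.05, -0.003]
ft_force: [-0.1, -1.2, 1.5]
width: 0.322
grasp_force: 0.0
```

Run:
```python
from h import *
p=bot.get_image('wrist');C=cloud(p);h=cv2.cvtColor(p['img'],cv2.COLOR_RGB2HSV)
k=(h[...,0]>4)&(h[...,0]<16)&(h[...,1]>200)&(h[...,2]>150)&(C[...,2]>.045)&(C[...,2]<.09)
P=C[k];print(len(P));
if len(P): print(np.median(P,0),cv2.minAreaRect(P[:,:2].astype(np.float32)))
save(p,'w3.png')
go(.5576,.0545,.221,.095)
```

```text
818
[0.56154491 0.05401334 0.06954217] ((0.5612965226173401, 0.056457825005054474), (0.04073040187358856, 0.013865700922906399), 4.902190208435059)
t 10.33 tcp [0.5571 0.0542 0.3452] phi 0.1 w 0.319 F [-0.4  0.4  0.9] shift cm [ 0.05 -0.02 12.42] roll 0.005
```

View pics/w3.png

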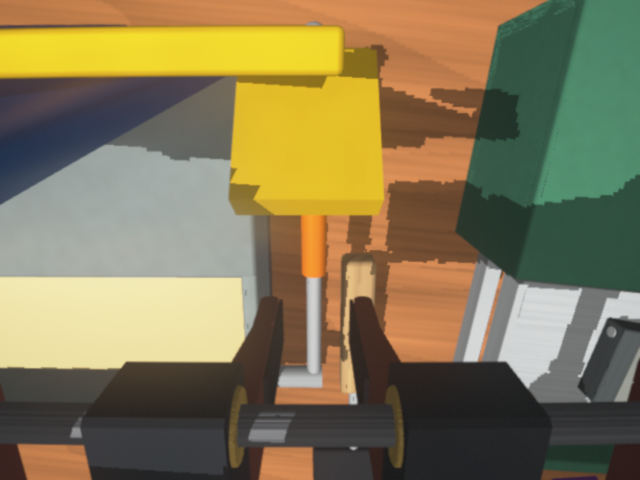

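The wrist view shows the sleeve at about (313,245), centred between the fingers, with the yellow socket block above and behind it. I'll check its clearance.

Run:
```python
from h import *
p=bot.get_image('wrist');C=cloud(p);h=cv2.cvtColor(p['img'],cv2.COLOR_RGB2HSV)
k=(h[...,0]>20)&(h[...,0]<32)&(h[...,1]>170)&(C[...,2]>.12)
v,u=np.nonzero(k);P=C[k];print(np.percentile(P,[1,5,50,95,99],axis=0).round(3))
for z0 in (.18,.21,.23,.25,.27,.29): 
  s=P[abs(P[:,2]-z0)<.01]
  if len(s): print(z0,len(s),s.min(0).round(3),s.max(0).round(3))
k=(h[...,0]>4)&(h[...,0]<16)&(h[...,1]>200)&(h[...,2]>150)&(C[...,2]>.045)&(C[...,2]<.09);P=C[k];print(P.min(0),P.max(0))
for q in [(313,375),(304,276),(323,276)]: print(pix2w(p,*q))
```

```text
[[0.625 0.053 0.249]
 [0.627 0.054 0.251]
 [0.642 0.068 0.262]
 [0.647 0.1   0.264]
 [0.649 0.105 0.265]]
0.23 19 [0.65  0.054 0.238] [0.651 0.058 0.24 ]
0.25 14517 [0.623 0.051 0.24 ] [0.651 0.102 0.26 ]
0.27 20563 [0.625 0.052 0.26 ] [0.65  0.107 0.266]
[0.54083837 0.04794881 0.0649102 ] [0.58382506 0.06578102 0.07352698]
[0.46130611 0.04667884 0.05974237]
[ 0.51414181  0.05967735 -0.0018554 ]
[ 0.51568255  0.04397071 -0.00187791]
```

Request:
{"fn": "servo_tool", "kwargs": {"plan": [[0,0,3,0],[0,0,3,0],[0,0,3,0],[0,0,2,0],[0,0,1.5,0]]}}

```text
t: 10.8
tool_pos: [0.557, 0.0541, 0.2203]
tcp_rot: [-0.0, 0.999, 0.049, 0.001]
ft_force: [0.4, -0.1, 0.5]
width: 0.322
grasp_force: 0.0
```

Request:
{"fn": "servo_tool", "kwargs": {"plan": [[0,0,0,0],[0,0,0,0],[0,0,0,0],[0,0,0,0],[0,0,0,0]], "grip": -1, "squeeze": 12}}

```text
t: 11.22
tool_pos: [0.5572, 0.0552, 0.2221]
tcp_rot: [-0.001, 0.999, 0.05, 0.001]
ft_force: [-3.1, 5.9, -2.5]
width: 0.177
grasp_force: 12.0
```

Run:
```python
from h import *
o=bot.observe();go(.5576,.0545,.219,.095);print(o['grasp_force'])
th=np.linspace(0,.9,9);x=10.1*np.cos(th);z=10.1*np.sin(th);print(np.round(np.c_[np.diff(x),-np.diff(z)],2).tolist())
```

```text
t 11.22 tcp [0.5572 0.0552 0.2221] phi 0.099 w 0.177 F [-3.1  5.9 -2.5] shift cm [0.03 0.07 0.31] roll 0.004
11.997440457344055
[[-0.06, -1.13], [-0.19, -1.12], [-0.32, -1.09], [-0.44, -1.05], [-0.55, -0.99], [-0.66, -0.93], [-0.76, -0.85], [-0.85, -0.75]]
```

Request:
{"fn": "servo_tool", "kwargs": {"plan": [[-0.06,0,-1.13,0],[-0.19,0,-1.12,0],[-0.32,0,-1.09,0],[-0.44,0,-1.05,0],[-0.55,0,-0.99,0]]}}

```text
t: 11.63
tool_pos: [0.5415, 0.0537, 0.2761]
tcp_rot: [-0.001, 0.999, 0.05, 0.001]
ft_force: [-1.5, 5.2, -4.9]
width: 0.177
grasp_force: 12.0
```

Request:
{"fn": "servo_tool", "kwargs": {"plan": [[-0.66,0,-0.93,0],[-0.76,0,-0.85,0],[-0.85,0,-0.75,0],[0,0,0,0],[0,0,0,0]]}}

```text
t: 12.05
tool_pos: [0.5187, 0.0514, 0.3025]
tcp_rot: [-0.001, 0.999, 0.05, 0.002]
ft_force: [-1.7, 6.2, 1.1]
width: 0.179
grasp_force: 12.0
```

Run:
```python
from h import *
go(.5192,.0515,.3,.095)
p=bot.get_image('scene');save(p,'s3.png',(240,180,480,360),3.2)
```

```text
t 12.05 tcp [0.5187 0.0514 0.3025] phi 0.1 w 0.179 F [-1.7  6.2  1.1] shift cm [ 0.05 -0.01  0.25] roll 0.005
```

View pics/s3.png

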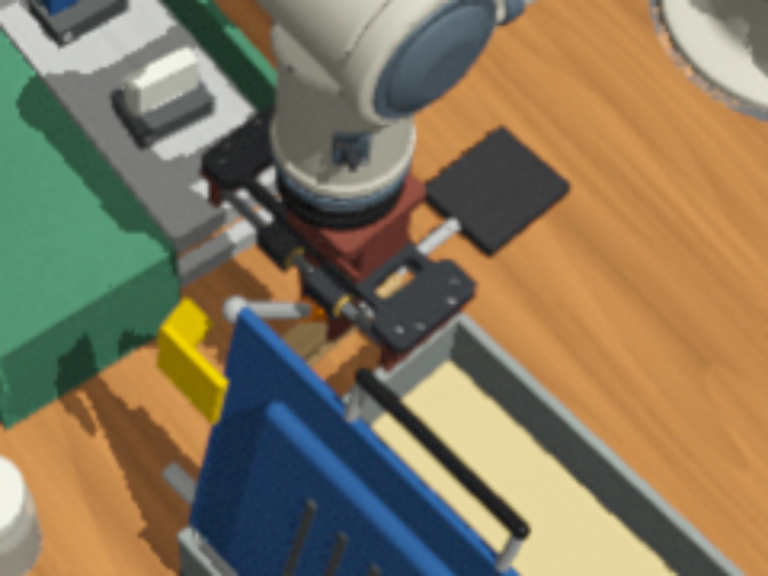

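The scene shows the rod raised, with its ball at crop (235,308) below and in front of the yellow socket at (190,350).

Request:
{"fn": "servo_tool", "kwargs": {"plan": [[0,0,0,0],[0,0,0,0],[0,0,0,0],[0,0,-2,0],[0,0,-3,0]], "grip": -0.36}}

```text
t: 12.52
tool_pos: [0.5187, 0.0501, 0.3465]
tcp_rot: [0.0, 0.999, 0.049, -0.003]
ft_force: [-0.4, -0.4, 1.5]
width: 0.316
grasp_force: 0.0
```

Request:
{"fn": "servo_tool", "kwargs": {"plan": [[0,0,-4,0],[0,0,-4,0],[0,0,-4,0],[0,0,-4,0],[0,0,-4,0]]}}

```text
t: 12.93
tool_pos: [0.5184, 0.05, 0.5516]
tcp_rot: [0.0, 0.999, 0.049, 0.001]
ft_force: [0.8, -0.4, 0.8]
width: 0.319
grasp_force: 0.0
```

Request:
{"fn": "servo_tool", "kwargs": {"plan": [[0,0,-2,-0.12],[0,0,0,-0.12],[0,0,0,-0.12],[0,0,0,-0.12],[0,0,0,-0.12]]}}

```text
t: 13.35
tool_pos: [0.5189, 0.05, 0.5696]
tcp_rot: [0.0, 0.939, 0.344, 0.001]
ft_force: [-0.7, 0.5, -0.2]
width: 0.323
grasp_force: 0.0
```

Request:
{"fn": "servo_tool", "kwargs": {"plan": [[0,0,0,-0.12],[0,0,0,-0.12],[0,0,0,-0.12],[0,0,0,-0.12],[0,0,0,-0.12]]}}

```text
t: 13.77
tool_pos: [0.5189, 0.05, 0.5695]
tcp_rot: [0.001, 0.795, 0.606, 0.001]
ft_force: [-0.6, 0.4, -0.0]
width: 0.318
grasp_force: 0.0
```

Request:
{"fn": "servo_tool", "kwargs": {"plan": [[0,0,0,-0.12],[0,0,0,-0.12],[0,0,0,-0.12],[0,0,0,0],[0,0,0,0]]}}

```text
t: 14.18
tool_pos: [0.519, 0.0501, 0.5692]
tcp_rot: [0.0, 0.677, 0.736, 0.0]
ft_force: [-0.1, -0.6, 0.3]
width: 0.316
grasp_force: 0.0
```

Run:
```python
from h import *
go(.6008,.2289,.5163,1.666)
```

```text
t 14.18 tcp [0.519  0.0501 0.5692] phi 1.654 w 0.316 F [-0.1 -0.6  0.3] shift cm [17.14  9.64  5.29] roll -0.012
```

Over the handle, then verify it with the wrist camera before descending.

Request:
{"fn": "servo_tool", "kwargs": {"plan": [[3.4,1.93,0,0],[3.4,1.93,0,0],[3.4,1.93,0,0],[3.4,1.93,0,0],[3.5,1.93,0,0]]}}

```text
t: 14.6
tool_pos: [0.6007, 0.2304, 0.569]
tcp_rot: [0.0, 0.677, 0.736, 0.0]
ft_force: [1.4, 0.4, -0.7]
width: 0.318
grasp_force: 0.0
```

Request:
{"fn": "servo_tool", "kwargs": {"plan": [[0,0,0,-0.012],[0,0,0,0]]}}

```text
t: 14.77
tool_pos: [0.6022, 0.2313, 0.5652]
tcp_rot: [-0.001, 0.671, 0.741, -0.002]
ft_force: [-0.7, -0.6, 0.2]
width: 0.32
grasp_force: 0.0
```

Run:
```python
from h import *
go(.6008,.2289,.5163,1.666)
p=bot.get_image('wrist');save(p,'w4.png');C=cloud(p)
k=(C[...,2]>.33)&(C[...,2]<.38)&(p['img'].max(-1)<60);k[280:]=0
P=C[k];print(len(P));
if len(P): print(np.percentile(P,[2,50,98],axis=0).round(4))
```

```text
t 14.77 tcp [0.6022 0.2313 0.5652] phi 1.67 w 0.32 F [-0.7 -0.6  0.2] shift cm [-0.23 -0.17  4.89] roll 0.004
871
[[0.5916 0.2384 0.3494]
 [0.5983 0.2774 0.3514]
 [0.6035 0.2938 0.353 ]]
```

View pics/w4.png

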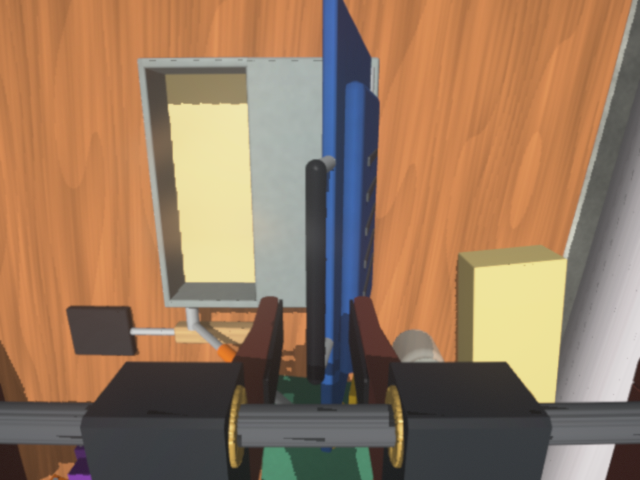

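The handle at (316,270) is centred between the fingers, and the empty chamber shows at left.

Request:
{"fn": "servo_tool", "kwargs": {"plan": [[0,0,2,0],[0,0,1.9,0],[0,0,1,0],[0,0,0,0],[0,0,0,0]]}}

```text
t: 15.23
tool_pos: [0.5996, 0.2275, 0.5211]
tcp_rot: [0.0, 0.672, 0.74, 0.001]
ft_force: [-0.0, -0.4, -0.3]
width: 0.319
grasp_force: 0.0
```

Request:
{"fn": "servo_tool", "kwargs": {"plan": [[0,0,0,0],[0,0,0,0],[0,0,0,0],[0,0,0,0],[0,0,0,0]], "grip": -1, "squeeze": 15}}

```text
t: 15.65
tool_pos: [0.6002, 0.2288, 0.521]
tcp_rot: [0.001, 0.671, 0.741, 0.001]
ft_force: [-0.1, -1.0, 5.4]
width: 0.104
grasp_force: 15.0
```

Run:
```python
from h import *
go(.6008,.2289,.5163,1.666);print(bot.observe()['grasp_force'])
th=np.linspace(1.388,1.13,8);print(np.round(np.c_[np.diff(-26.8*np.cos(th)),-np.diff(26.8*np.sin(th))],2).tolist())
```

```text
t 15.65 tcp [0.6002 0.2288 0.521 ] phi 1.669 w 0.104 F [-0.1 -1.   5.4] shift cm [0.01 0.06 0.47] roll 0.003
15.000563263893127
[[-0.97, 0.2], [-0.96, 0.23], [-0.95, 0.27], [-0.94, 0.3], [-0.93, 0.34], [-0.92, 0.37], [-0.9, 0.4]]
```

Request:
{"fn": "servo_tool", "kwargs": {"plan": [[0,-0.97,0.2,0],[0,-0.96,0.23,0],[0,-0.95,0.27,0],[0,-0.94,0.3,0],[0,0,0,0]]}}

```text
t: 16.07
tool_pos: [0.5613, 0.2251, 0.5099]
tcp_rot: [-0.0, 0.671, 0.741, -0.0]
ft_force: [-3.6, -0.7, 1.7]
width: 0.108
grasp_force: 15.0
```

Request:
{"fn": "servo_tool", "kwargs": {"plan": [[0,-0.93,0.34,0],[0,-0.6,0.25,0],[0,-0.6,0.25,0],[0,-0.4,0.18,0],[0,0,0,0]]}}

```text
t: 16.48
tool_pos: [0.5371, 0.2227, 0.5001]
tcp_rot: [0.001, 0.671, 0.741, 0.001]
ft_force: [1.7, 0.3, 5.1]
width: 0.111
grasp_force: 15.0
```

Run:
```python
from h import *
th=1.13
go(.648-.268*np.cos(th)*.9955,.239-.268*np.cos(th)*.095,.256+.268*np.sin(th),1.666)
p=bot.get_image('scene');save(p,'s4.png',(240,180,480,360),3.2)
```

```text
t 16.48 tcp [0.5371 0.2227 0.5001] phi 1.67 w 0.111 F [1.7 0.3 5.1] shift cm [ 0.57 -0.24  0.17] roll 0.004
```

View pics/s4.png

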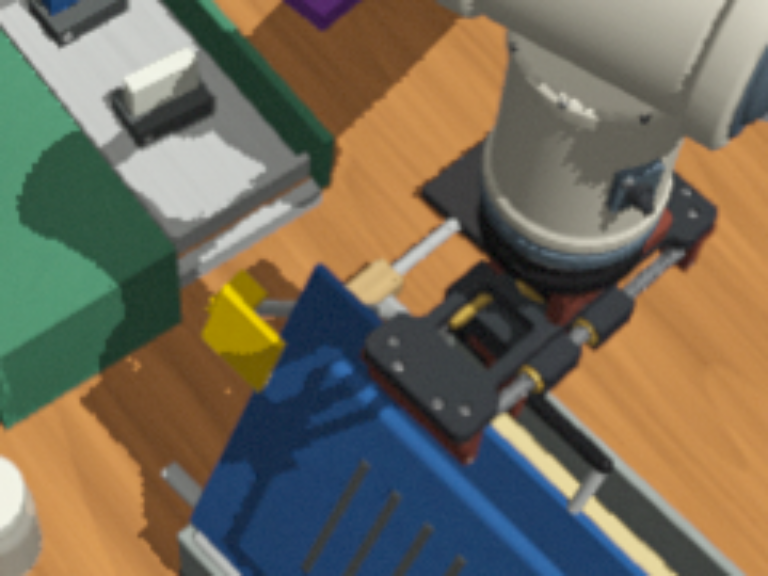

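The ball lies under the yellow socket at crop (245,310) and the hood stands at about 1.14 rad. Release it, let it settle and lift away.

Request:
{"fn": "servo_tool", "kwargs": {"plan": [[0,0,0,0],[0,0,0,0],[0,0,0,0],[0,0,0,0],[0,0,0,0]], "grip": -0.36}}

```text
t: 16.95
tool_pos: [0.5375, 0.2229, 0.4986]
tcp_rot: [-0.0, 0.671, 0.741, -0.001]
ft_force: [-0.6, -0.2, 0.5]
width: 0.316
grasp_force: 0.0
```

Request:
{"fn": "servo_tool", "kwargs": {"plan": [[0,0,-1,0],[0,0,-3,0],[0,0,-3,0],[0,-3,0,0],[0,-3,0,0]]}}

```text
t: 17.37
tool_pos: [0.4791, 0.2172, 0.5696]
tcp_rot: [0.0, 0.672, 0.741, 0.0]
ft_force: [0.1, -0.3, 1.0]
width: 0.32
grasp_force: 0.0
```

Request:
{"fn": "servo_tool", "kwargs": {"plan": [[-3.5,-3,0,0],[-3.5,0,0,0],[-3.5,0,0,0],[-3.5,0,0,0],[-3.5,0,0,0]]}}

```text
t: 17.78
tool_pos: [0.467, 0.042, 0.5694]
tcp_rot: [0.0, 0.671, 0.742, 0.0]
ft_force: [-0.1, 0.2, 0.2]
width: 0.324
grasp_force: 0.0
```

Request:
{"fn": "servo_tool", "kwargs": {"plan": [[-3.5,0,0,0.12],[-3.5,-0.4,0,0.12],[-3.5,-0.8,0,0.12],[-3.4,-1.2,0,0.12],[0,0,0,0.12]]}}

```text
t: 18.2
tool_pos: [0.4309, -0.0935, 0.5698]
tcp_rot: [0.001, 0.863, 0.505, -0.001]
ft_force: [-0.3, 0.0, -0.6]
width: 0.319
grasp_force: 0.0
```

Run:
```python
from h import *
import pickle
go(.481,-.197,.45,0)
p=bot.get_image('top');save(p,'t5.png',(130,120,500,400),2.1);pickle.dump(p,open('t5.pkl','wb'))
C=cloud(p);h=cv2.cvtColor(p['img'],cv2.COLOR_RGB2HSV);X,Y,Z=C[...,0],C[...,1],C[...,2]
k=(h[...,0]>100)&(h[...,0]<125)&(h[...,1]>100)&(Z>.11)&(Y>.09)&(Y<.36)
P=C[k];xw=(P[:,0]-.648)*.9955+(P[:,1]-.239)*.095
f=np.polyfit(P[:,2],xw,1);print(len(P),'hood angle',np.pi/2+np.arctan(f[0]),P[:,2].max())
```

```text
t 18.2 tcp [ 0.4309 -0.0935  0.5698] phi 1.058 w 0.319 F [-0.3  0.  -0.6] shift cm [-6.56  9.44 11.98] roll 1.058
3289 hood angle 1.0753353430597372 0.3367277217733395
```

View pics/t5.png

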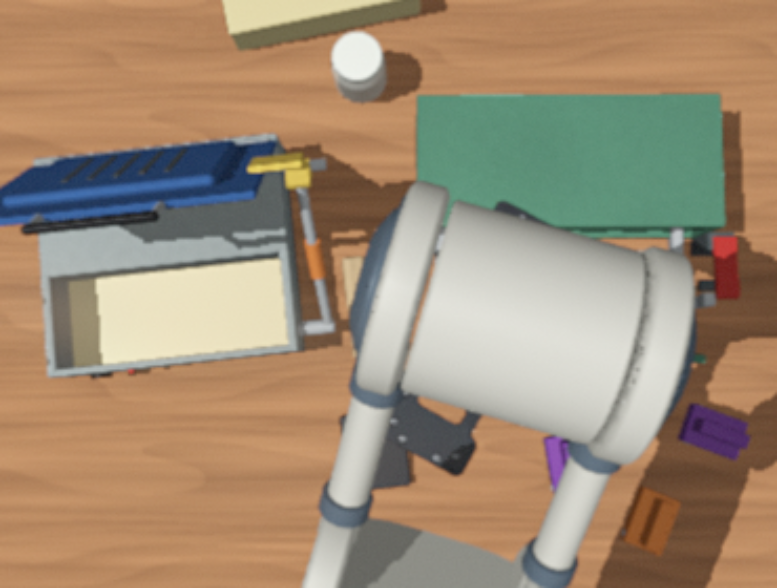

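The top view shows the hood resting propped with the rod ball in the yellow socket (crop 300,170). On to the white mould.

Request:
{"fn": "servo_tool", "kwargs": {"plan": [[0,0,0,0.122],[0,0,0,0.122],[0,0,0,0.122],[0,0,0,0.122],[0,0,0,0.122]], "grip": -0.18}}

```text
t: 18.67
tool_pos: [0.4334, -0.0891, 0.5691]
tcp_rot: [-0.0, 0.974, 0.227, -0.0]
ft_force: [0.1, -0.1, -0.0]
width: 0.407
grasp_force: 0.0
```

Request:
{"fn": "servo_tool", "kwargs": {"plan": [[0,0,2,0.122],[0,0,2,0.122],[0,0,2,0.122],[0,0,2,0.122],[0,0,0,0]]}}

```text
t: 19.08
tool_pos: [0.4337, -0.0891, 0.4848]
tcp_rot: [-0.001, 1.0, -0.014, -0.003]
ft_force: [-0.6, -0.3, 0.0]
width: 0.412
grasp_force: 0.0
```

Request:
{"fn": "servo_tool", "kwargs": {"plan": [[0,3.5,2,0],[0,3.5,2,0],[0,3.4,1,0],[0,0,0,0],[0,0,0,0]]}}

```text
t: 19.5
tool_pos: [0.4303, -0.1945, 0.4392]
tcp_rot: [-0.001, 1.0, -0.013, -0.001]
ft_force: [-0.5, 1.0, -0.5]
width: 0.407
grasp_force: 0.0
```

```bash
cat >> h.py <<'E'
def mould(p,col,c,zr=(.079,.098)):
    C=cloud(p);h=cv2.cvtColor(p['img'],cv2.COLOR_RGB2HSV);X,Y,Z=C[...,0],C[...,1],C[...,2]
    k=(Z>zr[0])&(Z<zr[1])&(np.hypot(X-c[0],Y-c[1])<.06)
    k&=((h[...,0]>100)&(h[...,0]<125)&(h[...,1]>100)) if col=='b' else ((h[...,1]<60)&(h[...,2]>90))
    k=cv2.morphologyEx(k.astype(np.uint8),cv2.MORPH_OPEN,np.ones((3,3)))>0
    P=C[k];r=cv2.minAreaRect(P[:,:2].astype(np.float32));b=cv2.boxPoints(r);e=max([b[1]-b[0],b[2]-b[1]],key=np.linalg.norm)
    print(col,len(P),'c',np.round(r[0],4),'sz',np.round(r[1],4),'yaw',round((np.arctan2(e[1],e[0])+np.pi/2)%np.pi-np.pi/2,3),'z',np.median(P[:,2]).round(4)); return r[0]
E
python3 - <<'E'
from h import *
go(.482,-.198,.24,-.06)
p=bot.get_image('wrist');save(p,'w6.png');mould(p,'w',(.482,-.198))
E
```

```text
t 19.5 tcp [ 0.4303 -0.1945  0.4392] phi -0.026 w 0.407 F [-0.5  1.  -0.5] shift cm [ 5.18  0.21 19.92] roll 0.034
w 1472 c [ 0.4808 -0.1984] sz [0.016  0.0564] yaw -0.085 z 0.0843
```

View pics/w6.png

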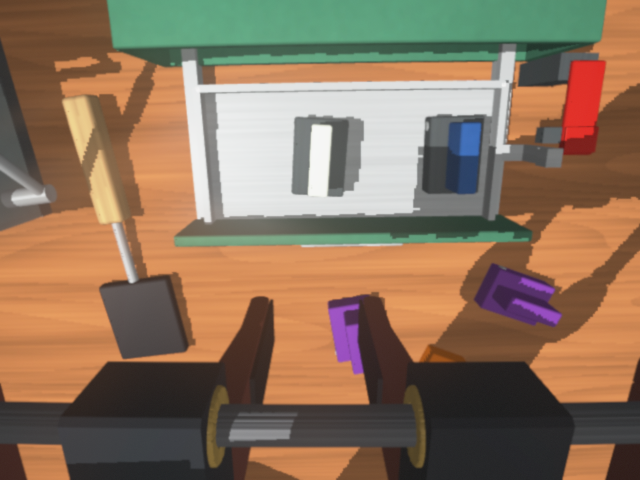

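The tray holds just two moulds, white at (320,158) and blue at (465,158). The purple and orange pieces are outside on the table.

Request:
{"fn": "servo_tool", "kwargs": {"plan": [[2.5,0.13,3,0],[2.55,0.12,3,0.059],[0,0,3,0],[0,0,3,0],[0,0,3,0]]}}

```text
t: 19.97
tool_pos: [0.4816, -0.1959, 0.2896]
tcp_rot: [0.0, 0.999, -0.041, 0.001]
ft_force: [-0.5, 0.4, -0.3]
width: 0.412
grasp_force: 0.0
```

Request:
{"fn": "servo_tool", "kwargs": {"plan": [[0,0,2,0],[0,0,1,0],[0,0,0,0],[0,0,0,0]]}}

```text
t: 20.3
tool_pos: [0.4812, -0.1968, 0.2609]
tcp_rot: [0.0, 0.999, -0.042, 0.001]
ft_force: [0.8, -0.6, 0.3]
width: 0.411
grasp_force: 0.0
```

Run:
```python
from h import *
go(.4808,-.1984,.239,-.085)
```

```text
t 20.3 tcp [ 0.4812 -0.1968  0.2609] phi -0.085 w 0.411 F [ 0.8 -0.6  0.3] shift cm [-0.02  0.16  2.19] roll 0.0
```

Request:
{"fn": "servo_tool", "kwargs": {"plan": [[0,0.15,1.2,0],[0,0,1,0],[0,0,0,0]]}}

```text
t: 20.55
tool_pos: [0.4801, -0.1989, 0.2357]
tcp_rot: [-0.0, 0.999, -0.044, -0.001]
ft_force: [-0.5, -0.5, -0.7]
width: 0.414
grasp_force: 0.0
```

Request:
{"fn": "servo_tool", "kwargs": {"plan": [[0,0,0,0],[0,0,0,0],[0,0,0,0],[0,0,0,0],[0,0,0,0]], "grip": -1, "squeeze": 40}}

```text
t: 20.97
tool_pos: [0.4806, -0.199, 0.2379]
tcp_rot: [0.0, 0.999, -0.044, 0.0]
ft_force: [1.0, 0.9, 1.5]
width: 0.179
grasp_force: 40.0
```

Request:
{"fn": "servo_tool", "kwargs": {"plan": [[0,0,-2,0],[0,0,-3,0],[0,0,-3,0],[0,0,-3,0],[0,0,0,0]]}}

```text
t: 21.38
tool_pos: [0.4808, -0.1993, 0.3539]
tcp_rot: [0.002, 0.999, -0.044, 0.004]
ft_force: [-0.6, -0.4, -3.6]
width: 0.179
grasp_force: 40.0
```

Run:
```python
from h import *
# chamber centre from top image: beige floor
import pickle
p=pickle.load(open('t5.pkl','rb'));C=cloud(p);h=cv2.cvtColor(p['img'],cv2.COLOR_RGB2HSV)
k=(abs(C[...,2]-.022)<.008)&(C[...,1]>.1)&(C[...,1]<.36)&(h[...,0]>15)&(h[...,0]<35)&(h[...,2]>100)&(C[...,0]>.4)&(C[...,0]<.56)
P=C[k];P=np.c_[P[:,0],P[:,1]].astype(np.float32);print(len(P),cv2.minAreaRect(P))
q=P-np.array([.5405,.2285]);w=np.c_[q@[.9955,.095],q@[-.095,.9955]];print(np.percentile(w,[0.5,99.5],axis=0))
go(.4808,.19,.239,.095)
```

```text
4192 ((0.4722793400287628, 0.22709566354751587), (0.11238891631364822, 0.25318437814712524), 5.816803455352783)
[[-0.11384798 -0.11985474]
 [-0.01241947  0.13034025]]
t 21.38 tcp [ 0.4808 -0.1993  0.3539] phi -0.087 w 0.179 F [-0.6 -0.4 -3.6] shift cm [ -3.4  -38.78  11.49] roll -0.182
```

Request:
{"fn": "servo_tool", "kwargs": {"plan": [[-0.6,-3,-2,0],[-0.5,-3.6,-2,0],[-0.5,-3.6,-1,0],[-0.5,-3.6,0,0],[-0.5,-3.6,0,0]]}}

```text
t: 21.8
tool_pos: [0.4694, -0.0221, 0.3963]
tcp_rot: [-0.0, 0.999, -0.044, -0.0]
ft_force: [0.9, -0.4, -4.6]
width: 0.179
grasp_force: 40.0
```

Request:
{"fn": "servo_tool", "kwargs": {"plan": [[-0.5,-3.6,0,0],[-0.5,-3.6,0,0],[-0.5,-3.6,0,0],[-0.5,-3.6,0,0],[-0.4,-3.6,0,0]]}}

```text
t: 22.22
tool_pos: [0.4609, 0.1597, 0.395]
tcp_rot: [0.0, 0.999, -0.044, -0.001]
ft_force: [0.2, -0.2, -3.4]
width: 0.179
grasp_force: 40.0
```

Request:
{"fn": "servo_tool", "kwargs": {"plan": [[-0.4,-3.6,0,-0.1],[-0.4,-3.6,0,-0.08],[0,0,0,0],[0,0,0,0]]}}

```text
t: 22.55
tool_pos: [0.4557, 0.2319, 0.3947]
tcp_rot: [0.001, 0.999, 0.048, -0.002]
ft_force: [-0.2, -0.3, -5.3]
width: 0.178
grasp_force: 40.0
```

Run:
```python
from h import *
go(.4627,.2763,.232,.095)
```

```text
t 22.55 tcp [0.4557 0.2319 0.3947] phi 0.096 w 0.178 F [-0.2 -0.3 -5.3] shift cm [ 1.12 -4.35 16.27] roll 0.001
```

Request:
{"fn": "servo_tool", "kwargs": {"plan": [[0.5,-2.2,0,0],[0.6,-2.15,0,0],[0,0,3,0],[0,0,3,0],[0,0,3,0]]}}

```text
t: 22.97
tool_pos: [0.4633, 0.2735, 0.3052]
tcp_rot: [0.0, 0.999, 0.045, -0.0]
ft_force: [0.6, 0.9, -3.9]
width: 0.179
grasp_force: 40.0
```

Request:
{"fn": "servo_tool", "kwargs": {"plan": [[0,0,2.5,0],[0,0,1.5,0],[0,0,1,0],[0,0,0,0],[0,0,0,0]]}}

```text
t: 23.38
tool_pos: [0.4633, 0.2737, 0.257]
tcp_rot: [0.0, 0.999, 0.046, -0.0]
ft_force: [-0.1, 0.7, -3.4]
width: 0.18
grasp_force: 40.0
```

Run:
```python
from h import *
go(.4627,.2763,.231,.095)
```

```text
t 23.38 tcp [0.4633 0.2737 0.257 ] phi 0.091 w 0.18 F [-0.1  0.7 -3.4] shift cm [-0.03 -0.26  2.6 ] roll -0.004
```

Request:
{"fn": "servo_tool", "kwargs": {"plan": [[0,0,1,0],[0,0,0.8,0],[0,0,0.5,0],[0,0,0.2,0],[0,0,0,0]]}}

```text
t: 23.8
tool_pos: [0.4629, 0.2744, 0.2316]
tcp_rot: [0.0, 0.999, 0.046, -0.001]
ft_force: [0.1, -0.5, -4.8]
width: 0.181
grasp_force: 40.0
```

Run:
```python
from h import *
go(.4627,.2763,.231,.095)
```

```text
t 23.8 tcp [0.4629 0.2744 0.2316] phi 0.093 w 0.181 F [ 0.1 -0.5 -4.8] shift cm [ 0.   -0.19  0.06] roll -0.002
```

Request:
{"fn": "servo_tool", "kwargs": {"plan": [[0,0,0.15,0],[0,0,0,0],[0,0,0,0]]}}

```text
t: 24.05
tool_pos: [0.4631, 0.2745, 0.2312]
tcp_rot: [-0.0, 0.999, 0.046, 0.0]
ft_force: [0.4, -0.5, -5.1]
width: 0.179
grasp_force: 40.0
```

Request:
{"fn": "servo_tool", "kwargs": {"plan": [[0,0,0,0],[0,0,0,0],[0,0,0,0],[0,0,0,0],[0,0,-1,0]], "grip": -0.36}}

```text
t: 24.47
tool_pos: [0.4626, 0.2742, 0.2395]
tcp_rot: [0.001, 0.999, 0.046, -0.001]
ft_force: [-0.9, -0.1, -0.6]
width: 0.319
grasp_force: 0.0
```

Request:
{"fn": "servo_tool", "kwargs": {"plan": [[0,0,-3,0],[0,0,-3,0],[0,0,-4,0],[0,0,-4,0],[-1.5,0,-4,0]]}}

```text
t: 24.88
tool_pos: [0.449, 0.2727, 0.4222]
tcp_rot: [0.0, 0.999, 0.046, 0.0]
ft_force: [0.9, 0.2, 0.1]
width: 0.318
grasp_force: 0.0
```

Request:
{"fn": "servo_tool", "kwargs": {"plan": [[-1.5,3.8,-2,0.1],[0,3.8,0,0],[0,3.8,0,0],[0,3.8,0,0],[0,3.8,0,0]]}}

```text
t: 25.3
tool_pos: [0.436, 0.0837, 0.4396]
tcp_rot: [-0.0, 1.0, -0.003, 0.001]
ft_force: [0.5, -0.6, -0.4]
width: 0.318
grasp_force: 0.0
```

Run:
```python
from h import *
go(.43,-.31,.44,0)
p=bot.get_image('top');save(p,'t7.png',(130,150,320,320),3);mould(p,'w',(.4627,.276),(.06,.09))
C=cloud(p);X,Y,Z=C[...,0],C[...,1],C[...,2]
h=cv2.cvtColor(p['img'],cv2.COLOR_RGB2HSV);k=(h[...,0]>22)&(h[...,0]<32)&(h[...,1]>150)&(Z>.15)&(X>.5);print('yellow',np.percentile(C[k],[2,50,98],axis=0))
```

```text
t 25.3 tcp [0.436  0.0837 0.4396] phi -0.006 w 0.318 F [ 0.5 -0.6 -0.4] shift cm [-0.35 39.37 -0.04] roll -0.006
w 0 c [0. 0.] sz [0. 0.] yaw 0.0 z nan
yellow [[0.58471552 0.04922221 0.22239502]
 [0.609519   0.06855757 0.24261942]
 [0.61889573 0.10050853 0.25602027]]
  return _methods._mean(a, axis=axis, dtype=dtype,
  ret = ret.dtype.type(ret / rcount)
```

View pics/t7.png

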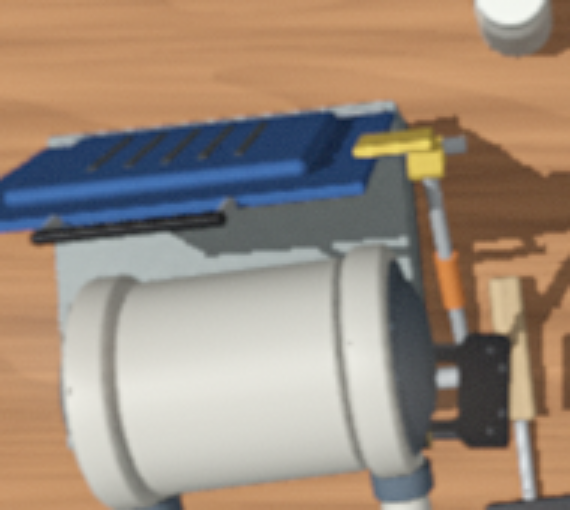

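The arm hides the chamber here, but the hood is still propped with the rod in its socket. Continue to the blue mould.

Request:
{"fn": "servo_tool", "kwargs": {"plan": [[0,4,0,0],[0,4,0,0],[0,4,0,0],[0,4,0,0],[0,4,0,0]], "grip": -0.18}}

```text
t: 25.77
tool_pos: [0.4347, -0.1163, 0.4395]
tcp_rot: [0.0, 1.0, -0.003, 0.001]
ft_force: [1.3, -0.0, 0.1]
width: 0.412
grasp_force: 0.0
```

Request:
{"fn": "servo_tool", "kwargs": {"plan": [[0,4,0,0],[0,4,0,0],[0,4,0,0],[0,4,0,0],[0,3.4,0,0]]}}

```text
t: 26.18
tool_pos: [0.4334, -0.3111, 0.439]
tcp_rot: [0.0, 1.0, -0.004, 0.0]
ft_force: [0.7, -0.1, 0.0]
width: 0.411
grasp_force: 0.0
```

Request:
{"fn": "servo_tool", "kwargs": {"plan": [[0,0,0,0],[0,0,0,0]]}}

```text
t: 26.35
tool_pos: [0.4338, -0.3101, 0.4381]
tcp_rot: [-0.0, 1.0, -0.005, -0.0]
ft_force: [-0.1, 0.2, 0.2]
width: 0.411
grasp_force: 0.0
```

Run:
```python
from h import *
p=bot.get_image('wrist');c=mould(p,'b',(.481,-.314));go(c[0],c[1],.239,0)
p=bot.get_image('top');save(p,'t8.png',(130,120,500,400),2.1)
```

```text
b 1407 c [ 0.4803 -0.316 ] sz [0.0153 0.0544] yaw -0.013 z 0.0844
t 26.4 tcp [ 0.434  -0.3089  0.4385] phi -0.008 w 0.409 F [ 0.4  1.  -0.5] shift cm [ 4.63  0.67 19.95] roll -0.008
```

View pics/t8.png

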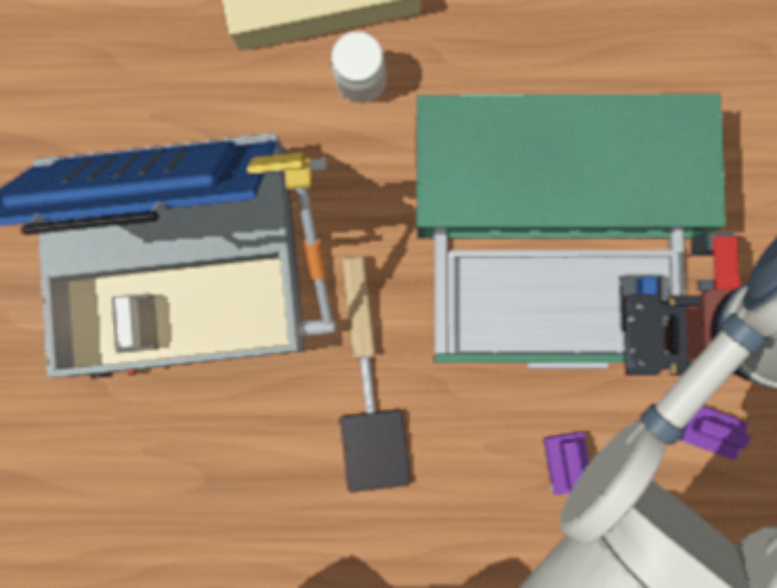

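The white mould stands in the chamber at crop (133,322). Pick the blue one.

Request:
{"fn": "servo_tool", "kwargs": {"plan": [[2.3,0.3,3,0],[2.3,0.3,3,0],[0,0,3,0],[0,0,3,0],[0,0,3,0]]}}

```text
t: 26.87
tool_pos: [0.4808, -0.3131, 0.2876]
tcp_rot: [0.0, 1.0, -0.002, 0.001]
ft_force: [-0.5, -0.4, -0.0]
width: 0.412
grasp_force: 0.0
```

Request:
{"fn": "servo_tool", "kwargs": {"plan": [[0,0,3,0],[0,0,1.9,0],[0,0,0,0],[0,0,0,0]]}}

```text
t: 27.2
tool_pos: [0.4804, -0.3134, 0.2393]
tcp_rot: [-0.0, 1.0, -0.003, -0.0]
ft_force: [-0.0, 0.8, 0.2]
width: 0.406
grasp_force: 0.0
```

Run:
```python
from h import *
go(.4803,-.316,.238,-.013)
```

```text
t 27.2 tcp [ 0.4804 -0.3134  0.2393] phi -0.005 w 0.406 F [-0.   0.8  0.2] shift cm [-0.01  0.26  0.13] roll 0.008
```

Request:
{"fn": "servo_tool", "kwargs": {"plan": [[0,0.22,0.1,0],[0,0,0,0],[0,0,0,0]]}}

```text
t: 27.45
tool_pos: [0.4803, -0.3172, 0.2394]
tcp_rot: [0.001, 1.0, -0.003, 0.001]
ft_force: [-0.2, -0.2, -0.9]
width: 0.411
grasp_force: 0.0
```

Request:
{"fn": "servo_tool", "kwargs": {"plan": [[0,0,0,0],[0,0,0,0],[0,0,0,0],[0,0,0,0],[0,0,0,0]], "grip": -1, "squeeze": 40}}

```text
t: 27.87
tool_pos: [0.4801, -0.3171, 0.2384]
tcp_rot: [-0.0, 1.0, -0.004, 0.0]
ft_force: [0.1, 2.9, 2.6]
width: 0.177
grasp_force: 40.0
```

Request:
{"fn": "servo_tool", "kwargs": {"plan": [[0,0,-2,0],[0,0,-3,0],[0,0,-4,0],[0,0,-4,0],[0,0,-3,0]]}}

```text
t: 28.28
tool_pos: [0.4798, -0.3174, 0.3999]
tcp_rot: [0.0, 1.0, -0.004, -0.0]
ft_force: [1.7, -0.7, -5.2]
width: 0.181
grasp_force: 40.0
```

Request:
{"fn": "servo_tool", "kwargs": {"plan": [[-0.4,-3,0,0],[-0.4,-3.6,0,0],[-0.4,-3.6,0,0],[-0.3,-3.6,0,0],[-0.3,-3.6,0,0]]}}

```text
t: 28.7
tool_pos: [0.4628, -0.1421, 0.3963]
tcp_rot: [-0.0, 1.0, -0.004, -0.001]
ft_force: [0.2, 0.3, -6.8]
width: 0.18
grasp_force: 40.0
```

Request:
{"fn": "servo_tool", "kwargs": {"plan": [[0,-3.6,0,0],[0,-3.6,0,0],[0,-3.6,0,0],[0,-3.6,0,0],[0,-3.6,0,0]]}}

```text
t: 29.12
tool_pos: [0.4642, 0.0383, 0.3965]
tcp_rot: [0.0, 1.0, -0.004, -0.001]
ft_force: [1.0, 0.5, -5.4]
width: 0.178
grasp_force: 40.0
```

Request:
{"fn": "servo_tool", "kwargs": {"plan": [[0,-3.6,0,0],[0,-3.6,0,-0.1],[0,-3,0,0],[0,0,0,0],[0,0,0,0]]}}

```text
t: 29.53
tool_pos: [0.4622, 0.1399, 0.3964]
tcp_rot: [0.001, 0.999, 0.048, -0.001]
ft_force: [0.3, -0.6, -6.1]
width: 0.178
grasp_force: 40.0
```

Run:
```python
from h import *
go(.4715,.1768,.231,.095)
```

```text
t 29.53 tcp [0.4622 0.1399 0.3964] phi 0.096 w 0.178 F [ 0.3 -0.6 -6.1] shift cm [ 1.28 -3.58 16.54] roll 0.001
```

Request:
{"fn": "servo_tool", "kwargs": {"plan": [[0.6,-1.8,0,0],[0.65,-1.8,0,0],[0,0,3,0],[0,0,3,0],[0,0,3,0]]}}

```text
t: 29.95
tool_pos: [0.4717, 0.1745, 0.3065]
tcp_rot: [0.001, 0.999, 0.046, -0.0]
ft_force: [1.3, 0.1, -6.3]
width: 0.182
grasp_force: 40.0
```

Request:
{"fn": "servo_tool", "kwargs": {"plan": [[0,0,3,0],[0,0,2.5,0],[0,0,1,0],[0,0,0,0],[0,0,0,0]]}}

```text
t: 30.37
tool_pos: [0.4717, 0.1749, 0.2434]
tcp_rot: [0.0, 0.999, 0.046, -0.0]
ft_force: [0.2, 0.0, -5.3]
width: 0.182
grasp_force: 40.0
```

Run:
```python
from h import *
go(.4715,.1768,.231,.095)
```

```text
t 30.37 tcp [0.4717 0.1749 0.2434] phi 0.092 w 0.182 F [ 0.2  0.  -5.3] shift cm [-0.   -0.19  1.24] roll -0.003
```

Request:
{"fn": "servo_tool", "kwargs": {"plan": [[0,0,0.6,0],[0,0,0.5,0],[0,0,0.25,0],[0,0,0,0],[0,0,0,0]]}}

```text
t: 30.78
tool_pos: [0.4717, 0.1757, 0.2304]
tcp_rot: [-0.0, 0.999, 0.046, 0.001]
ft_force: [-0.1, -0.1, -3.6]
width: 0.181
grasp_force: 40.0
```

Request:
{"fn": "servo_tool", "kwargs": {"plan": [[0,0,0,0],[0,0,0,0],[0,0,0,0],[0,0,0,0],[0,0,-1,0]], "grip": -0.36}}

```text
t: 31.2
tool_pos: [0.471, 0.1755, 0.2383]
tcp_rot: [0.0, 0.999, 0.046, -0.001]
ft_force: [-0.1, -0.5, -0.5]
width: 0.32
grasp_force: 0.0
```

Request:
{"fn": "servo_tool", "kwargs": {"plan": [[0,0,-3,0],[0,0,-3,0],[0,0,-4,0],[0,0,-4,0],[-1,0,-3,0]]}}

```text
t: 31.62
tool_pos: [0.4616, 0.1746, 0.414]
tcp_rot: [-0.0, 0.999, 0.046, 0.002]
ft_force: [1.4, -0.1, 0.7]
width: 0.32
grasp_force: 0.0
```

Request:
{"fn": "servo_tool", "kwargs": {"plan": [[-1,3.8,0,0],[0,3.8,0,0],[0,3.8,0,0],[0,3.8,0,0],[0,3.8,0,0]]}}

```text
t: 32.03
tool_pos: [0.4686, -0.0169, 0.4111]
tcp_rot: [0.0, 0.999, 0.047, 0.001]
ft_force: [-0.2, 0.1, -0.3]
width: 0.32
grasp_force: 0.0
```

Request:
{"fn": "servo_tool", "kwargs": {"plan": [[0,3.8,0,0],[0,3.8,0,0],[0,3.8,0,0],[0,3.8,0,0],[0,3.8,0,0]]}}

```text
t: 32.45
tool_pos: [0.4863, -0.2064, 0.4109]
tcp_rot: [0.0, 0.999, 0.046, 0.001]
ft_force: [0.7, 0.7, -0.8]
width: 0.32
grasp_force: 0.0
```

Request:
{"fn": "servo_tool", "kwargs": {"plan": [[0,3.8,0,-0.1],[0,3.8,0,-0.1],[0,0,0,-0.12],[0,0,0,-0.12],[0,0,0,-0.12]], "grip": -1}}

```text
t: 32.87
tool_pos: [0.4974, -0.2807, 0.4101]
tcp_rot: [-0.0, 0.947, 0.323, -0.0]
ft_force: [-0.0, 0.7, 0.3]
width: 0.006
grasp_force: 0.0
```

Request:
{"fn": "servo_tool", "kwargs": {"plan": [[0,0,0,-0.12],[0,0,0,-0.12],[0,0,0,-0.12],[0,0,0,-0.12],[0,0,0,-0.12]]}}

```text
t: 33.28
tool_pos: [0.4974, -0.2796, 0.4107]
tcp_rot: [0.0, 0.808, 0.589, 0.0]
ft_force: [0.3, 0.3, 0.5]
width: -0.0
grasp_force: 0.0
```

Run:
```python
from h import *
go(.493,-.404,.30,1.571)
p=bot.get_image('top');save(p,'t9.png',(130,120,500,400),2.1)
C=cloud(p);X,Y,Z=C[...,0],C[...,1],C[...,2];h=cv2.cvtColor(p['img'],cv2.COLOR_RGB2HSV)
k=((h[...,0]<8)&(h[...,1]>150)&(Z>.07)&(Y<-.36)&(Y>-.45)&(X>.45)&(X<.6));P=C[k]
if len(P): print('lever',len(P),np.percentile(P,[2,50,98],axis=0).round(4))
mould(p,'b',(.4715,.176),(.07,.09)); mould(p,'w',(.4627,.276),(.07,.09))
```

```text
t 33.28 tcp [ 0.4974 -0.2796  0.4107] phi 1.259 w -0.0 F [0.3 0.3 0.5] shift cm [-11.97   3.4   11.07] roll -0.312
b 90 c [0.4772 0.1765] sz [0.0429 0.0126] yaw 0.015 z 0.0786
w 272 c [0.4517 0.2766] sz [0.0812 0.0671] yaw 0.095 z 0.08
```

View pics/t9.png

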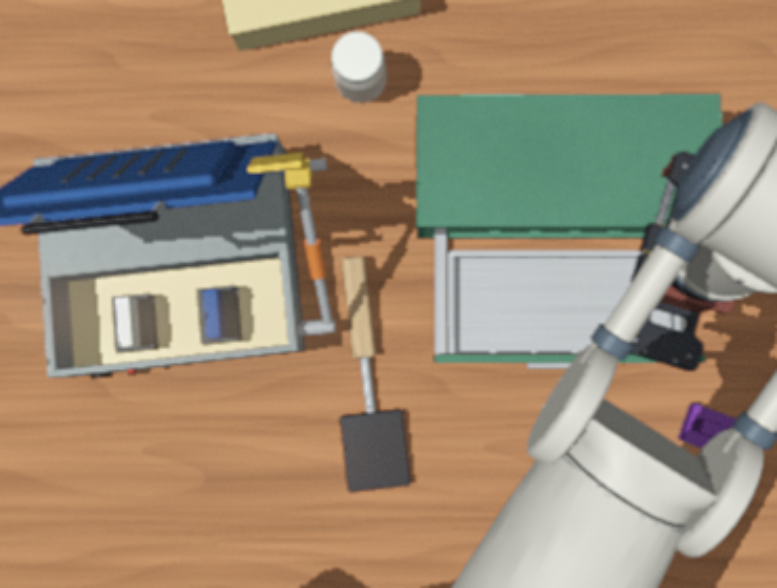

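Both moulds stand in the chamber, white at crop (133,322) and blue at (218,315), and the tray is empty. Now the lever.

Request:
{"fn": "servo_tool", "kwargs": {"plan": [[0,0,0,-0.11],[0,0,0,-0.1],[0,0,0,-0.1],[-3,-0.1,0,0],[-3.2,-0.1,0,0]]}}

```text
t: 33.75
tool_pos: [0.4953, -0.341, 0.4113]
tcp_rot: [0.001, 0.71, 0.704, 0.0]
ft_force: [-0.7, -1.1, -0.2]
width: 0.01
grasp_force: 0.0
```

Request:
{"fn": "servo_tool", "kwargs": {"plan": [[-3.1,-0.1,2,0],[-3.1,-0.1,3,0],[0,0,3,0],[0,0,3,0],[0,0,1,0]]}}

```text
t: 34.17
tool_pos: [0.4917, -0.4027, 0.2853]
tcp_rot: [-0.004, 0.711, 0.703, -0.0]
ft_force: [0.2, 0.6, -1.6]
width: 0.009
grasp_force: 0.0
```

Request:
{"fn": "servo_tool", "kwargs": {"plan": [[0,0,0,0],[0,0,0,0]]}}

```text
t: 34.33
tool_pos: [0.4928, -0.4024, 0.2919]
tcp_rot: [0.0, 0.71, 0.704, 0.0]
ft_force: [-0.3, -1.0, -0.1]
width: 0.009
grasp_force: 0.0
```

Run:
```python
from h import *
go(.493,-.404,.245,1.571)
```

```text
t 34.33 tcp [ 0.4928 -0.4024  0.2919] phi 1.562 w 0.009 F [-0.3 -1.  -0.1] shift cm [-0.16  0.03  4.69] roll -0.009
```

Request:
{"fn": "servo_tool", "kwargs": {"plan": [[-0.1,0,1,0],[0,0,0.8,0],[0,0,0.8,0],[0,0,0.6,0],[0,0,0,0]]}}

```text
t: 34.75
tool_pos: [0.4926, -0.4036, 0.258]
tcp_rot: [0.0, 0.71, 0.704, -0.0]
ft_force: [0.1, 0.8, 0.5]
width: 0.005
grasp_force: 0.0
```

Request:
{"fn": "servo_tool", "kwargs": {"plan": [[0,0,0.4,0],[0,0,0.3,0],[0,0,0.2,0],[0,0,0.2,0],[0,0,0,0]]}}

```text
t: 35.17
tool_pos: [0.4926, -0.4036, 0.2476]
tcp_rot: [0.0, 0.71, 0.704, -0.0]
ft_force: [0.4, 0.0, 1.8]
width: 0.005
grasp_force: 0.7
```

Request:
{"fn": "servo_tool", "kwargs": {"plan": [[0,0,0.2,0],[0,0,0.2,0],[0,0,0,0]]}}

```text
t: 35.42
tool_pos: [0.4927, -0.4036, 0.2461]
tcp_rot: [0.001, 0.71, 0.704, 0.0]
ft_force: [-2.5, 2.4, 11.6]
width: 0.007
grasp_force: 5.8
```

Request:
{"fn": "servo_tool", "kwargs": {"plan": [[0,0,-2,0],[0,0,-4,0],[0,0,-4,0],[3,0,-2,0],[4,0,0,0]]}}

```text
t: 35.83
tool_pos: [0.4927, -0.3351, 0.3691]
tcp_rot: [0.004, 0.711, 0.703, 0.0]
ft_force: [1.1, 0.8, 0.5]
width: 0.003
grasp_force: 0.0
```

Request:
{"fn": "servo_tool", "kwargs": {"plan": [[4,-3,0,0],[4,-3,0,0],[3,-4,0,0],[0,-2,0,0],[0,0,0,0]]}}

```text
t: 36.25
tool_pos: [0.3881, -0.2398, 0.3635]
tcp_rot: [-0.0, 0.71, 0.704, -0.001]
ft_force: [-0.0, 0.5, 0.5]
width: 0.006
grasp_force: 0.0
```

Run:
```python
from h import *
go(.385,-.225,.243,1.571)
p=bot.get_image('top')
C=cloud(p);X,Y,Z=C[...,0],C[...,1],C[...,2];h=cv2.cvtColor(p['img'],cv2.COLOR_RGB2HSV)
k=((h[...,0]<8)&(h[...,1]>150)&(Z>.04)&(Y<-.36)&(Y>-.45)&(X>.45)&(X<.6));P=C[k];print(len(P))
if len(P): f=np.polyfit(P[:,0],P[:,2],1);print('lever',P[:,0].min(),P[:,0].max(),np.percentile(P,[2,50,98],axis=0).round(4),'slope',np.arctan(f[0]))
```

```text
t 36.25 tcp [ 0.3881 -0.2398  0.3635] phi 1.563 w 0.006 F [-0.   0.5  0.5] shift cm [ 1.48 -0.32 12.05] roll -0.008
305
lever 0.4863804385025291 0.548909849620598 [[ 0.487  -0.4151  0.063 ]
 [ 0.5191 -0.4027  0.0732]
 [ 0.5486 -0.3899  0.0863]] slope 0.34510347579523465
```

Request:
{"fn": "servo_tool", "kwargs": {"plan": [[1.4,-0.4,3,0],[0,0,3,0],[0,0,3,0],[0,0,2.6,0],[0,0,0,0]]}}

```text
t: 36.72
tool_pos: [0.3859, -0.2266, 0.241]
tcp_rot: [-0.005, 0.71, 0.704, -0.001]
ft_force: [-0.6, 0.5, 0.3]
width: 0.004
grasp_force: 0.0
```

Request:
{"fn": "servo_tool", "kwargs": {"plan": [[0,1,0,0],[0,1,0,0],[0,1,0,0],[0,1,0,0],[0,1,0,0]]}}

```text
t: 37.13
tool_pos: [0.4373, -0.2281, 0.2479]
tcp_rot: [-0.001, 0.71, 0.704, -0.001]
ft_force: [-3.1, -0.4, -1.4]
width: 0.003
grasp_force: 1.7
```

Request:
{"fn": "servo_tool", "kwargs": {"plan": [[0,1,0,0],[0,1,0,0],[0,1,0,0],[0,1,0,0],[0,1,0,0]]}}

```text
t: 37.55
tool_pos: [0.4876, -0.2284, 0.2479]
tcp_rot: [-0.0, 0.71, 0.704, -0.0]
ft_force: [-3.6, -1.6, 0.2]
width: 0.007
grasp_force: 1.7
```

Run:
```python
from h import *
go(.5435,-.225,.247,1.571)
```

```text
t 37.55 tcp [ 0.4876 -0.2284  0.2479] phi 1.562 w 0.007 F [-3.6 -1.6  0.2] shift cm [0.39 5.59 0.09] roll -0.009
```

Tray sliding at ~3 N. Push on until it stops.

Request:
{"fn": "servo_tool", "kwargs": {"plan": [[0,1,0,0],[0,1,0,0],[0,1,0,0],[0,1,0,0],[0,0.5,0,0]]}}

```text
t: 37.97
tool_pos: [0.533, -0.2282, 0.2479]
tcp_rot: [0.0, 0.71, 0.704, 0.0]
ft_force: [-3.6, -2.0, 1.1]
width: 0.011
grasp_force: 1.5
```

Request:
{"fn": "servo_tool", "kwargs": {"plan": [[0,0.4,0,0],[0,0.3,0,0],[0,0,0,0]]}}

```text
t: 38.22
tool_pos: [0.5393, -0.228, 0.2479]
tcp_rot: [0.0, 0.71, 0.704, 0.001]
ft_force: [-0.6, 0.6, 0.0]
width: 0.007
grasp_force: 0.0
```

Request:
{"fn": "servo_tool", "kwargs": {"plan": [[0,0.3,0,0],[0,0,0,0]]}}

```text
t: 38.38
tool_pos: [0.5419, -0.228, 0.2479]
tcp_rot: [0.0, 0.71, 0.704, 0.0]
ft_force: [0.7, 0.0, 0.1]
width: 0.006
grasp_force: 0.0
```

Request:
{"fn": "servo_tool", "kwargs": {"plan": [[0,0.3,0,0],[0,0.3,0,0]]}}

```text
t: 38.55
tool_pos: [0.5446, -0.2283, 0.2479]
tcp_rot: [-0.005, 0.71, 0.704, -0.004]
ft_force: [-34.1, 3.9, 17.3]
width: 0.006
grasp_force: 17.5
```

Request:
{"fn": "servo_tool", "kwargs": {"plan": [[0,0.3,0,0]]}}

```text
t: 38.63
tool_pos: [0.5459, -0.2284, 0.2479]
tcp_rot: [-0.008, 0.71, 0.704, -0.006]
ft_force: [-46.4, 6.2, 23.5]
width: 0.007
grasp_force: 23.9
```

Request:
{"fn": "servo_tool", "kwargs": {"plan": [[0,-2,0,0],[0,-3,0,0],[0,-3,0,0],[0,-1,-2,0],[0,0,-4,0]]}}

```text
t: 39.05
tool_pos: [0.4576, -0.2269, 0.3019]
tcp_rot: [-0.006, 0.71, 0.704, -0.001]
ft_force: [0.8, -0.0, -0.6]
width: 0.003
grasp_force: 0.0
```

Request:
{"fn": "servo_tool", "kwargs": {"plan": [[-4,-1,-4,0],[-4,-1,-4,0],[-4,-1,-3,0],[-4,-1,0,0],[-4,0,0,0]]}}

```text
t: 39.47
tool_pos: [0.4255, -0.3994, 0.3942]
tcp_rot: [0.003, 0.71, 0.704, 0.0]
ft_force: [0.6, 1.2, -0.0]
width: 0.007
grasp_force: 0.0
```

Request:
{"fn": "servo_tool", "kwargs": {"plan": [[-4,0,0,0],[-2,0,0,0],[0,0,0,0],[0,0,0,0],[0,0,0,0]]}}

```text
t: 39.88
tool_pos: [0.4263, -0.4575, 0.3903]
tcp_rot: [0.0, 0.71, 0.704, 0.0]
ft_force: [-0.4, 0.8, 0.7]
width: 0.003
grasp_force: 0.0
```

Run:
```python
from h import *
go(.5435,-.225,.247,1.571)
p=bot.get_image('top');save(p,'t10.png',(130,120,500,400),2.1)
C=cloud(p);X,Y,Z=C[...,0],C[...,1],C[...,2];h=cv2.cvtColor(p['img'],cv2.COLOR_RGB2HSV)
k=(h[...,0]>65)&(h[...,0]<90)&(Z>.078)&(Z<.093)&(X>.5)&(X<.58)&(Y>-.36)&(Y<-.1);print('board',np.percentile(C[k],[2,50,98],axis=0).round(4))
```

```text
t 39.88 tcp [ 0.4263 -0.4575  0.3903] phi 1.563 w 0.003 F [-0.4  0.8  0.7] shift cm [23.34 11.54 14.33] roll -0.008
board [[ 0.5519 -0.3547  0.0815]
 [ 0.5565 -0.2304  0.0858]
 [ 0.5614 -0.1064  0.0892]]
```

View pics/t10.png

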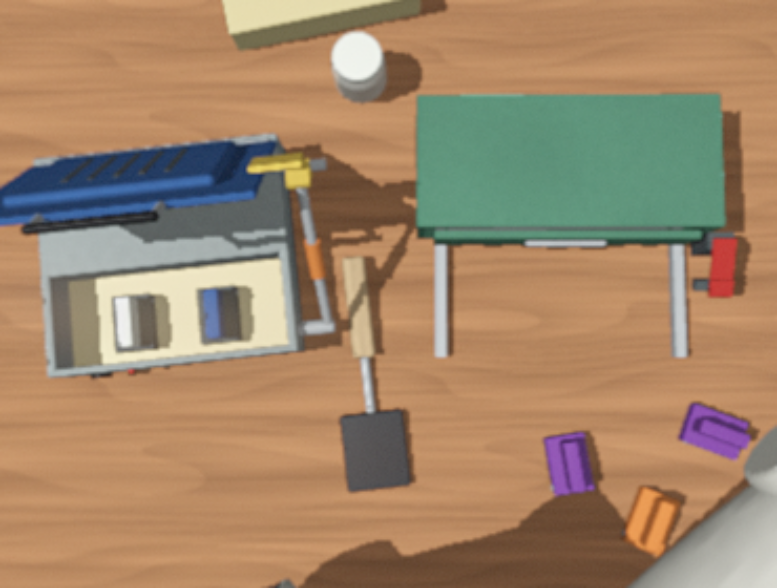

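The tray is home, the lever is down, the hood is propped, both moulds stand in the chamber, and the robot is clear. Handing in.

```bash
python3 -c "
from bench import bot
print(bot.sign_off())"
```

```text
the job is handed in; nothing more can be done
None
```

Job handed in after about 40 s of run time: the hood is propped on the rod, both moulds present (white and blue) stand upright in the chamber, the lever is down and the tray was pushed to its stop; the hand-in gave no verdict.

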